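# Unlatch the charged battery pack and lay it in the field-kit tray

## Task

The battery pack whose gauge shows four green bars is fully charged: press its orange snap tab in and lift the pack out of its sloping charger bay. Lay it gently, flat and gauge up, in the empty half of the blue field-kit tray beside the yellow meter. Leave the other pack latched in the charger and the meter where it lies.

Things in the scene. Friction and masses are not known exactly. Their poses are not given: they have to be found in the camera images.
- charger: Beige two-bay desk charger, fixed, 303 (y) x 118 (x) x 80 mm high without packs. Origin: on the bench, mid-width, 56 mm behind its front foot. Face slopes 30 deg, low at -x; its normal is (-0.5,0,0.866) in this frame. Bays at y = +76 and -76 mm, 12 mm deep below the face, 26 mm of each pack stands proud of the face. At each bay's high side a dark strike overhangs the pack's latch nib.
- full_pack: Charged battery pack, four green bars on its charcoal top; in either bay. Case 50 (x) x 120 (y) x 38 mm (z), about 0.42 kg. Origin: centre of the case. z points out of the gauge face (30 deg from vertical in the charger), x up the slope to the orange tab's side. With tab pressed home, grip from x = -25 to +26 mm (51 mm). Lifts straight out along its z, clear of the bay after 15 mm.
- full_pack_tab (a joint): Orange sprung tab, middle of the pack's +x long side: 0 out (latched), 0.008 m fully in; slides along pack -x. 2.5 N starts it, 8 N holds it in. Paddle: pack y -17 to 17 mm, z -5 to 17 mm (2 mm above the charger's face); outer face at x = 34 mm out, 26 mm in. A nib below hooks under the strike until the tab is in by about 6 mm, so it must be held in while lifting.
- low_pack: The other pack: same shape and tab, one amber bar on its gauge; still charging in the other bay. Origin: centre of the case, axes as for the charged pack.
- tray: Blue shallow tray, fixed, 236 (x) x 308 mm (y), rim and divider 16 mm high, floor 4 mm thick, walls 4 mm. Origin: centre of its underside. A divider along x at y = 0 makes two halves, each 228 x 150 mm inside, centred at y = +77 and -77 mm. The meter lies in the -y half; the +y half is empty.
- meter: Yellow handheld meter lying screen up in the tray's -y half, 190 x 92 mm, 54 mm high over its dial. Origin: centre of its underside.
Mind the look-alikes: they are no part of the job. Leave any purple or red look-alike of the full_pack alone.

How it is judged:
By the outcome, as a careful person would: the job done as asked, in the order asked, and still so for the second after the job is handed in, with the robot touching nothing.
It also fails if it takes over 48 s, if anything falls off the work surface, if the arm or the gripper's body presses on something with over 40 N, if the wrist force passes 120 N, or if a joint passes its speed limit or range.

## Robot

A 6-joint arm with a two-finger parallel gripper is mounted at the origin on the work surface. World frame = base frame: x ahead of the robot, y to its left, z up, the work surface at z = 0. Lengths are in mm, angles in rad, forces in N, time in s.
With the tool pointing down it reaches from about 275 to 825 mm from the base axis. Payload 5.2 kg.
Tool frame: the origin (TCP) lies between the finger pads; the fingertips stand 17 mm ahead of it and the grasp point (between the pads) lies 2 mm behind it (tip_extent is the distance from the TCP to the fingertips, in mm); z points along the fingers, y is the direction in which the jaws open and shut (so a half turn about z gives the same grasp; the last joint's range is limited). The gripper opens to 93 mm and grips with 3 to 60 N. Pads are 15 mm wide; open, the fingers measure 128 mm over their backs; the gripper's body (75 mm by 188 mm) begins 65 mm behind the grasp point.
Start: joints at [1.092, 0.259, 1.535, -0, 1.348, -0.203], TCP at [149.752, 529.225, 209.653] pointing down, gripper open.
Joint ranges: [-3.14, 3.14], [-0.91, 2.08], [0.19, 2.58], [-1.22, 4.36], [0.22, 2.71], [-3.12, 3.12]. Speed limits (rad/s): [2.57, 2.57, 3.14, 3.14, 3.14, 3.14].

## Interface

Orientations are given as a unit quaternion [x, y, z, w].
In Python, from workcell import get_state, capture, camera_info, sign_off, look_for, outline_of, tip_extent gives the robot as it stands. The module is installed in compiled form; this text tells all that it offers.
- The arm moves only by the tool arm_command, never from a script. Its arguments are lists of equal length, an entry for each row: "delta_pos": the shift along the world's x, y, z in cm, a list of three; "turn": the turn, a rotation vector about the world's x, y, z in degrees, a list of three; "jaw": the opening in per cent of the stroke, from 0 (shut) to 100 (fully open). A call has exactly 10 rows; each row is the pose to reach, as a shift and turn from the pose commanded when the call began; what a row does not reach only later rows make up. A row lasts 1/8 s, in which the tool goes at most 62.5 mm and 10.7 degrees, less where a joint would pass 70% of its speed; a pose out of reach is approached as far as the arm can. A call with a gripper value outside its range is refused whole. The fingers move at their own pace and stop on an object; the grip force is fixed at half the most. Time passes only in rows, so rows that repeat a pose let the fingers close, or fill a call up. It gives the time, the measured TCP pose, the force and the opening at its end, in the units of the state.
- get_state(): the state, without advancing time (a new reading comes with each control period).
- capture(name): name is "scene" or "side" or "wrist"; returns the picture (480x640x3 uint8, red, green, blue); there is no depth.
- camera_info(name): a dict with "intrinsics" (3x3 intrinsics, pixels), "R" (3x3) and "t" (3): a world point X has camera coordinates R X + t. Camera axes: x right, y down, z forward; pixel columns grow to the right and rows downward; lengths in mm; the calibration is good to about 2 mm. A picture is of the moment at which its call begins: read the wrist's pose just before it. camera_info takes no time and is no camera call; for the wrist camera it gives the pose at the moment of the call.
- sign_off(): hands the job in, once; it reports no verdict.
Trained networks look in the newest picture that a camera, given by its name, has taken for a name from the list of things; names that differ only in an ending like _2 or _b are one class to them, and where a whole thing is asked for, a point or a joint stands for the part that bears it (a point fixed in the world has none). Each returns a list of dicts, best first, with "p" (0 to 1); they miss things now and then, are a little off and sometimes report something else, mostly with a low value. They report only what shows in the picture. A call takes as long as a camera call. They do not tell look-alikes from the thing itself.
- look_for(camera, label): "point" ([x, y, z] in mm, in the coordinates of the camera as it stood for that picture, good to about 4 mm: the middle of the surface that is visible of it).
- outline_of(camera, label): "region" (480x640 bool, what is visible of it).
The state is a dict: "time_s": time; "joint_positions": joint angles; "qvel": joint speeds; "joint_efforts": joint torques, N m; "tcp_pos": TCP position; "tool_rot": TCP orientation; "force": force on the tool from outside, world axes, zero at the start; "torque": the same for the moment, N m; "opening": finger opening in mm.
Only numpy, scipy, OpenCV 4.12 (cv2) and the standard library are available. Lean on these libraries where they do the work, as an engineer would, in place of code of your own. Each camera call takes 0.05 s, during which the arm holds its last target.

## Working session

There is one attempt and no reset: what is moved stays moved. The work goes in short steps, Python scripts to look and compute and a tool call to move; the robot and the scene stay as the last step left them, time stands still between calls to the robot, and variables do not carry over. Pictures are saved under pics/ and viewed, and the job is handed in when it is done.

Besides the shell and the picture viewer there is one more tool, called after "Emit:" as name(argument=value, ...) on one line, values as JSON. arm_command: Moves the arm, as the interface text tells. Its arguments: {"type":"object","properties":{"delta_pos":{"type":"array","items":{"type":"array","items":{"type":"number"}}},"turn":{"type":"array","items":{"type":"array","items":{"type":"number"}}},"jaw":{"type":"array","items":{"type":"number"}}},"required":["delta_pos","turn","jaw"]}

```bash
mkdir -p pics
python3 - <<'E'
from workcell import *
import cv2, numpy as np
print(get_state())
for n in ["scene","side","wrist"]:
    im=capture(n); cv2.imwrite(f"pics/{n}0.png",im[:,:,::-1])
    ci=camera_info(n); R=np.array(ci["R"]);t=np.array(ci["t"])
    print(n,np.round(ci["intrinsics"],1).tolist(),np.round(R,3).tolist(),np.round(t,1).tolist())
    if n!="wrist" or 1:
        for l in ["charger","full_pack","full_pack_tab","tray","meter"]:
            for d in look_for(n,l):
                if d["p"]>.2: print(n,l,round(d["p"],2),np.round(R.T@(np.array(d["point"])-t),1))
print(tip_extent if not callable(tip_extent) else tip_extent())
E
```

```text
{'time_s': 0.0, 'joint_positions': array([ 1.09222058e+00,  2.59343596e-01,  1.53608304e+00, -2.41550232e-05,
        1.34796211e+00, -2.02780168e-01]), 'qvel': array([-0.00154796, -0.00051341,  0.00163112, -0.00082151,  0.00139351,
        0.00158063]), 'joint_efforts': array([ 7.68577956e-05, -4.37306607e+01, -2.84006649e+01,  7.18063395e-02,
        4.12435841e-02, -7.56139207e-05]), 'tcp_pos': array([149.48718566, 528.71999214, 208.81740365]), 'tool_rot': array([ 1.37458458e-01,  9.90507126e-01, -8.50364601e-04, -2.88959549e-04]), 'force': array([0.29817728, 0.25935524, 0.7416429 ]), 'torque': array([-0.02368254,  0.00740303, -0.01655241]), 'opening': 92.7548804292971}
scene [[585.7, 0.0, 317.4], [0.0, 585.7, 250.5], [0.0, 0.0, 1.0]] [[0.753, 0.658, 0.003], [0.493, -0.56, -0.666], [-0.436, 0.503, -0.746]] [-339.3, -255.7, 1705.7]
scene charger 0.68 [609.5 160.3  46.4]
scene full_pack 0.88 [ 597.5 -315.5   72.6]
scene full_pack 0.87 [ 635.7 -506.9   36. ]
scene full_pack 0.68 [ 376.6 -299.3   38.7]
scene full_pack_tab 0.7 [ 615.6 -521.    34.3]
scene full_pack_tab 0.56 [ 616.9 -300.8   76.2]
scene tray 0.86 [590.6 305.1   1.9]
scene meter 0.7 [609.6 158.6  46.9]
side [[462.0, 0.0, 309.7], [0.0, 462.0, 245.2], [0.0, 0.0, 1.0]] [[0.998, -0.064, -0.003], [-0.035, -0.501, -0.865], [0.054, 0.863, -0.503]] [-486.4, 11.4, 1073.1]
side charger 0.79 [ 588.9 -316.7   33.7]
side full_pack 0.83 [ 586.7 -327.5   70.9]
side full_pack 0.76 [ 360.2 -301.    34.1]
side full_pack 0.57 [ 622.2 -516.9   34.5]
side full_pack_tab 0.73 [ 608.6 -524.6   25.1]
side full_pack_tab 0.56 [ 605.1 -314.1   81.7]
side full_pack_tab 0.49 [ 370.1 -270.4   33.3]
side tray 0.75 [565.3 313.2   2. ]
side meter 0.98 [596. 147.  37.]
wrist [[352.5, 0.0, 322.2], [0.0, 352.5, 236.6], [0.0, 0.0, 1.0]] [[0.272, 0.962, -0.001], [0.927, -0.262, 0.269], [0.258, -0.074, -0.963]] [-549.5, -31.5, 391.8]
wrist tray 0.43 [435.5 384.    4.8]
17.0
```

View pics/scene0.png

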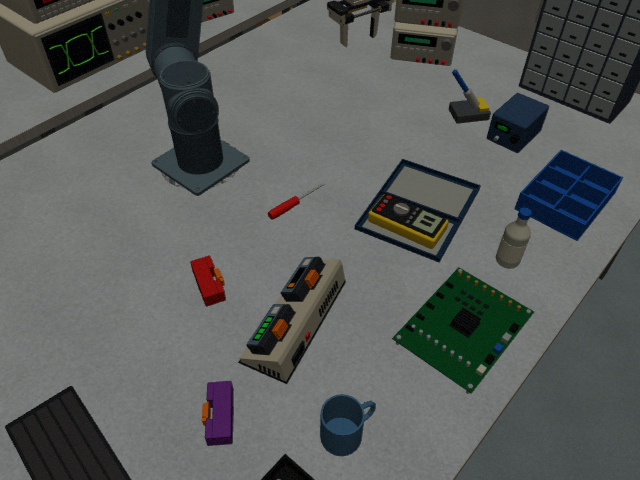

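View pics/side0.png

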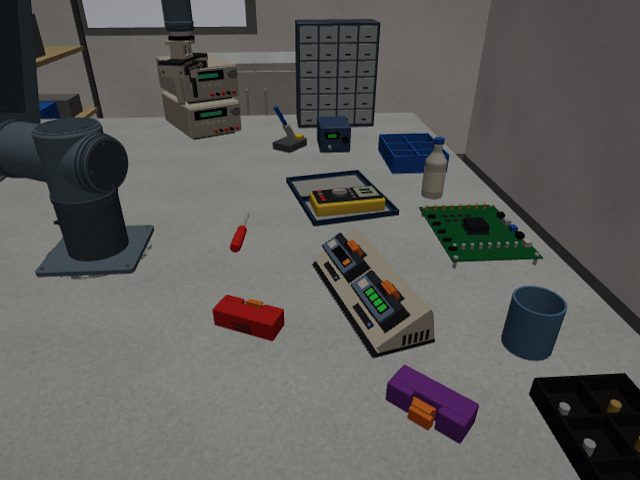

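View pics/wrist0.png

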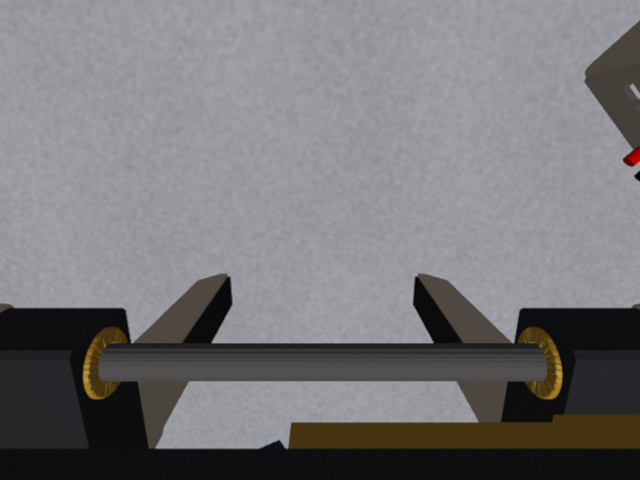

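Run:
```python
import cv2
for n,(x,y,w,h) in {"scene":(230,240,130,150),"side":(300,220,145,140)}.items():
    im=cv2.imread(f"pics/{n}0.png")[y:y+h,x:x+w]
    s=4
    im=cv2.resize(im,None,fx=s,fy=s,interpolation=cv2.INTER_CUBIC)
    for k in range(0,w,20): cv2.putText(im,str(x+k),(k*s,10),0,.35,(0,0,255)); cv2.line(im,(k*s,0),(k*s,h*s),(90,90,90),1)
    for k in range(0,h,20): cv2.putText(im,str(y+k),(0,k*s+10),0,.35,(0,0,255)); cv2.line(im,(0,k*s),(w*s,k*s),(90,90,90),1)
    cv2.imwrite(f"pics/{n}0z.png",im)
for n,(x,y,w,h) in {"scene":(350,150,135,115),"side":(280,160,130,75)}.items():
    im=cv2.imread(f"pics/{n}0.png")[y:y+h,x:x+w]
    s=5
    im=cv2.resize(im,None,fx=s,fy=s,interpolation=cv2.INTER_CUBIC)
    for k in range(0,w,20): cv2.putText(im,str(x+k),(k*s,10),0,.35,(0,0,255)); cv2.line(im,(k*s,0),(k*s,h*s),(90,90,90),1)
    for k in range(0,h,20): cv2.putText(im,str(y+k),(0,k*s+10),0,.35,(0,0,255)); cv2.line(im,(0,k*s),(w*s,k*s),(90,90,90),1)
    cv2.imwrite(f"pics/{n}0t.png",im)
```

```text
(no output)
```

View pics/scene0z.png

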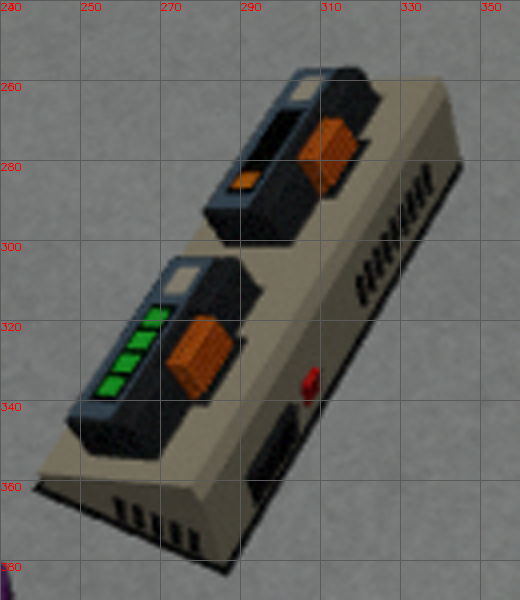

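View pics/side0z.png

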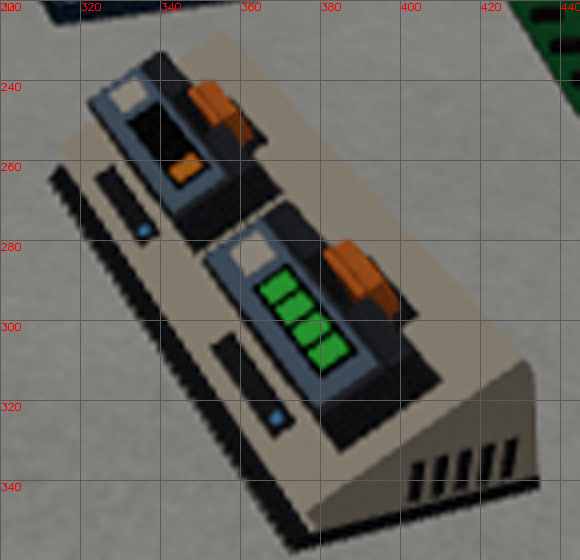

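View pics/scene0t.png

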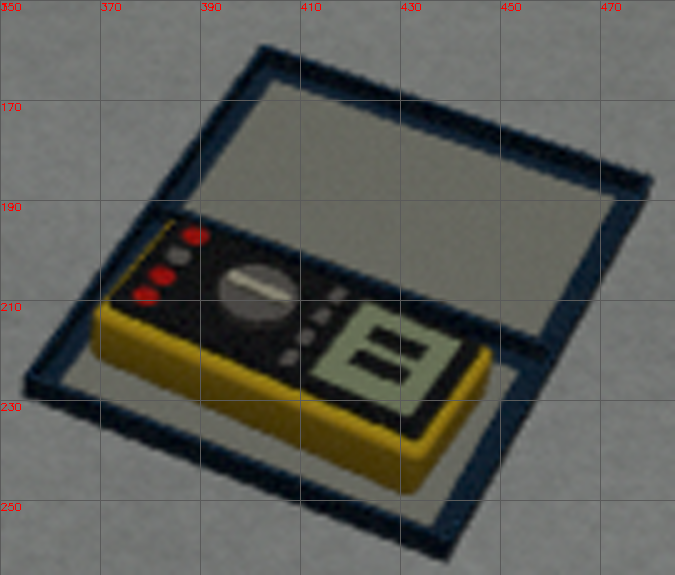

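View pics/side0t.png

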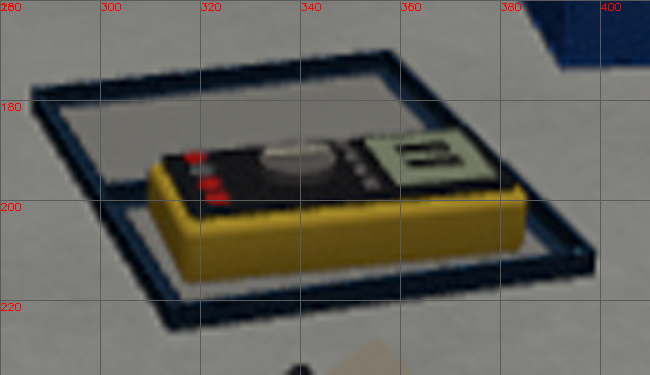

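```bash
cat > h.py <<'E'
from workcell import *
import numpy as np, cv2
from scipy.optimize import least_squares
from scipy.spatial.transform import Rotation as Ro
C={n:{k:np.array(v,float) for k,v in camera_info(n).items()} for n in ["scene","side","wrist"]}
def proj(n,X,c=None):
    c=c or C[n]; p=c["R"]@np.asarray(X,float).reshape(3)+c["t"]; q=c["intrinsics"]@p; return q[:2]/q[2]
def Rz(a): return Ro.from_euler('z',a).as_matrix()
S=Ro.from_euler('y',-30,degrees=True).as_matrix()  # pack axes in charger frame
E
python3 - <<'E'
from h import *
obs=[("scene",(62,-151.5,0),(286.8,383.7)),("scene",(-56,-151.5,0),(238.3,362)),("scene",(62,151.5,0),(345.5,282)),
("side",(-56,-151.5,0),(373,357.8)),("side",(62,-151.5,0),(435,341.8)),("side",(-56,151.5,0),(313,263.8))]
def f(p,o=obs,z=0):
    return np.concatenate([proj(n,Rz(p[2])@np.array(X,float)+[p[0],p[1],0])-u for n,X,u in o])
r=least_squares(f,[600,-315,0]);print("charger",r.x,np.degrees(r.x[2]));print(r.fun.reshape(-1,2).round(1))
for cam in ("scene","side"):
    rr=least_squares(lambda p:f(p,[o for o in obs if o[0]==cam]),[600,-315,0]);print(cam,rr.x,abs(rr.fun).max())
h=16
ot=[("scene",(-118,154,h),(402.6,159)),("scene",(118,154,h),(480.5,185.5)),("scene",(-118,-154,h),(355.3,225.5)),("scene",(118,-154,0),(439.5,262)),
("side",(-118,154,h),(286.5,178)),("side",(118,154,h),(358,170)),("side",(118,-154,h),(399,210)),("side",(-118,-154,0),(314,225.5)),("side",(-118,-154,h),(312.5,222))]
rt=least_squares(lambda p:f(p,ot),[590,230,0]);print("tray",rt.x,np.degrees(rt.x[2]));print(rt.fun.reshape(-1,2).round(1))
for cam in ("scene","side"):
    rr=least_squares(lambda p:f(p,[o for o in ot if o[0]==cam]),[600,-315,0]);print(cam,rr.x,abs(rr.fun).max())
E
```

```text
charger [ 5.80948104e+02 -2.28901750e+02  2.65867774e-01] 15.233101380403383
[[ 0.6  0.6]
 [ 0.6  0.7]
 [ 0.7  0.7]
 [-0.7 -0. ]
 [-0.8  0.1]
 [-0.6  1. ]]
scene [ 5.78654764e+02 -2.28686798e+02  2.67335713e-01] 0.13896959226690342
side [ 5.82528673e+02 -2.28333444e+02  2.63184173e-01] 0.7964366303373822
tray [5.86787401e+02 2.59623053e+02 2.08522842e-01] 11.947478793211788
[[-0.4 -0.4]
 [ 0.1 -0. ]
 [-1.1 -0.5]
 [-0.6  1. ]
 [-0.4 -1.5]
 [ 0.1 -1.1]
 [ 0.7 -0.8]
 [-0.3  0.5]
 [ 1.3 -1.6]]
scene [5.87568745e+02 2.60862206e+02 2.13710540e-01] 0.8534384557906378
side [5.85700665e+02 2.54850261e+02 2.03859989e-01] 1.3680499203122451
```

```bash
cat >> h.py <<'E'
def tool():
    s=get_state(); return s["tcp_pos"],Ro.from_quat(s["tool_rot"]).as_matrix()
E
python3 - <<'E'
from h import *
p,R=tool()
c=C["wrist"]; cc=-c["R"].T@c["t"]
print("tool R",R.round(3).tolist(),"cam in tool",(R.T@(cc-p)).round(1),"axes in tool",(R.T@c["R"].T).round(3).tolist())
yaw=0.266; W=Rz(yaw)@S; ch=np.array([580.5,-228.6,0])
pc=ch+Rz(yaw)@[-0.5,-76,52]; print("pack c",pc,"z",W[:,2])
for s in (1,-1):
    y=s*W[:,0]; z=-W[:,2]; T=np.c_[np.cross(y,z),y,z]
    print(s,"rotvec",np.degrees(Ro.from_matrix(T@R.T).as_rotvec()).round(2))
print("hover100",(pc+W[:,2]*115-[149.752,529.225,209.653]).round(1))
# pack slope offset fit: green bars / corners
E
```

```text
tool R [[-0.962, 0.272, 0.0], [0.272, 0.962, 0.0], [-0.0, 0.0, -1.0]] cam in tool [  74.9   -0.3 -175.8] axes in tool [[-0.0, -0.963, -0.269], [1.0, -0.0, -0.001], [0.001, -0.269, 0.963]]
pack c [ 599.99602639 -302.05852541   52.        ] z [-0.48241505 -0.13143711  0.8660254 ]
1 rotvec [ 22.05 -22.27 -57.56]
-1 rotvec [-25.76 -25.51 117.78]
hover100 [ 394.8 -846.4  -58.1]
```

Emit:
arm_command(delta_pos=[[2, -5, 1], [4, -10, 2], [7, -15, 3], [9, -20, 4], [12, -25, 5], [14, -30, 5], [17, -35, 5], [19, -40, 5], [21, -45, 5], [24, -50, 5]], turn=[[0, 0, -5], [0, 0, -10], [0, 0, -15], [0, 0, -20], [0, 0, -25], [0, 0, -30], [0, 0, -35], [0, 0, -40], [0, 0, -45], [0, 0, -50]], jaw=[100, 100, 100, 100, 100, 100, 100, 100, 100, 100])

```text
time_s: 2.15
tcp_pos: [390.0, 27.5, 260.1]
tool_rot: [0.545, 0.839, 0.0, 0.001]
force: [1.2, 0.7, 0.3]
opening: 93.3
```

Run:
```python
from h import *
p,R=tool(); print(p)
yaw=0.266; W=Rz(yaw)@S; ch=np.array([580.5,-228.6,0]); pc=ch+Rz(yaw)@[-0.5,-76,52]
cmdp=np.array([149.752,529.225,209.653])+[240,-500,50]
cR=Ro.from_rotvec([0,0,-50],degrees=True).as_matrix()@Ro.from_quat([.137458,.990507,0,0]).as_matrix()
T=np.c_[W[:,1],W[:,0],-W[:,2]]
print(np.degrees(Ro.from_matrix(T@cR.T).as_rotvec()).round(2),(pc+W[:,2]*115-cmdp).round(1), cmdp-p, np.degrees(Ro.from_matrix(R@cR.T).as_rotvec()))
```

```text
[389.99020955  27.5421047  260.11055762]
[ 10.13 -28.27  -8.75] [ 154.8 -346.4 -108.1] [-0.23820955  1.6828953  -0.45755762] [ 0.00145329 -0.07898846 -0.1841744 ]
```

Emit:
arm_command(delta_pos=[[2, -5, 0], [4, -10, -1], [7, -15, -2], [9, -20, -4], [11, -25, -6], [13, -30, -8], [15.5, -34.6, -10.8], [15.5, -34.6, -10.8], [15.5, -34.6, -10.8], [15.5, -34.6, -10.8]], turn=[[2, -5, -2], [3, -9, -3], [5, -14, -4], [7, -20, -6], [9, -25, -8], [10.1, -28.3, -8.7], [10.1, -28.3, -8.7], [10.1, -28.3, -8.7], [10.1, -28.3, -8.7], [10.1, -28.3, -8.7]], jaw=[100, 100, 100, 100, 100, 100, 100, 100, 100, 100])

```text
time_s: 3.4
tcp_pos: [544.9, -315.8, 153.1]
tool_rot: [0.585, 0.768, 0.205, 0.158]
force: [0.6, -0.3, 0.6]
opening: 92.8
```

Run:
```python
from h import *
p,R=tool(); print(p,get_state()["joint_positions"].round(2))
np.savez("w1.npz",p=p,Rt=R,**C["wrist"])
im=capture("wrist"); cv2.imwrite("pics/w1.png",im[:,:,::-1])
c=C["wrist"]
for l in ["full_pack","full_pack_tab"]:
    for d in look_for("wrist",l): print(l,round(d["p"],2),(c["R"].T@(np.array(d["point"])-c["t"])).round(1))
```

```text
[ 544.85986749 -315.78392408  153.09772425] [-1.    0.3   1.77  0.6   1.   -1.59]
full_pack 0.88 [ 579.3 -303.8   74. ]
full_pack 0.75 [ 609.6 -481.1   37.8]
full_pack 0.71 [ 401.6 -297.    36.3]
full_pack_tab 0.95 [ 605.7 -517.2   33.6]
full_pack_tab 0.86 [ 604.2 -299.2   80.1]
full_pack_tab 0.59 [ 386.4 -267.    23. ]
```

View pics/w1.png

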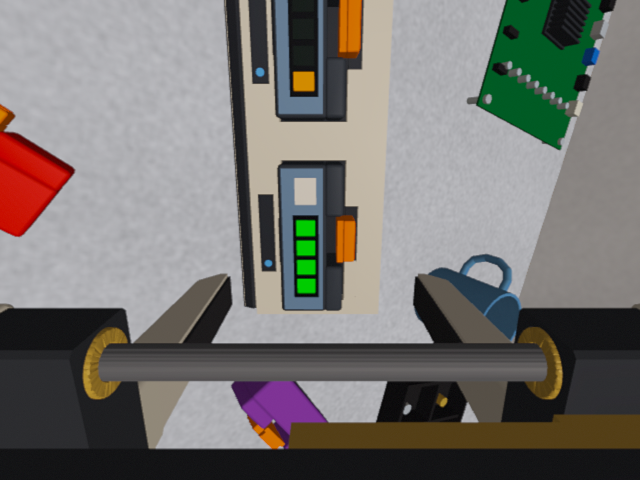

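```bash
cat >> h.py <<'E'
def zoom(src,dst,x,y,w,h,s,pts=[]):
    im=cv2.imread(src)[y:y+h,x:x+w]; im=cv2.resize(im,None,fx=s,fy=s,interpolation=cv2.INTER_CUBIC)
    for k in range(0,w,10): cv2.putText(im,str(x+k),(k*s,10),0,.35,(0,0,255)); cv2.line(im,(k*s,0),(k*s,h*s if k%20==0 else 6),(90,90,90),1)
    for k in range(0,h,10): cv2.putText(im,str(y+k),(0,k*s+10),0,.35,(0,0,255)); cv2.line(im,(0,k*s),(w*s if k%20==0 else 6,k*s),(90,90,90),1)
    for u in pts: cv2.circle(im,(int((u[0]-x+.5)*s),int((u[1]-y+.5)*s)),4,(255,0,255),1)
    cv2.imwrite(dst,im)
yaw=0.266; W=Rz(yaw)@S; ch=np.array([580.5,-228.6,0]); pc=ch+Rz(yaw)@[-0.5,-76,52]
E
python3 - <<'E'
from h import *
c=dict(np.load("w1.npz"))
L=[(x,y,19) for x in(-25,25) for y in(-60,60)]+[(34,y,z) for y in(-17,17) for z in (-5,17)]
P=[proj("w",pc+W@np.array(l),c) for l in L]
print(np.round(P,1).tolist())
zoom("pics/w1.png","pics/w1z.png",260,150,120,170,4,[])
zoom("pics/w1.png","pics/w1zz.png",260,150,120,170,4,P)
E
```

```text
[[290.9, 303.8], [287.6, 159.3], [349.8, 303.9], [353.6, 159.5], [359.1, 247.1], [361.8, 255.2], [360.4, 209.2], [363.3, 214.6]]
```

View pics/w1zz.png

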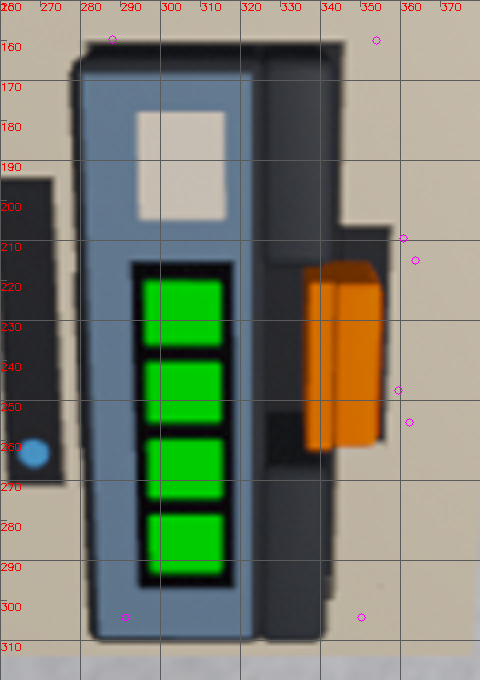

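Run:
```python
from h import *
c=dict(np.load("w1.npz"))
o=[((-25,60,19),(279.5,167.5)),((-25,-60,19),(284,309)),((25,-60,19),(341,309.5)),((25,60,19),(343.5,165.5)),((34,17,17),(355,220)),((34,-17,17),(354.5,261))]
def f(q,full):
    a=q[2]; z=q[3] if full else 0
    return np.concatenate([proj("w",pc+W@(Rz(a)@np.array(l)+[q[0],q[1],z]),c)-u for l,u in o])
for full in (0,1):
    r=least_squares(lambda q:f(q,full),[0,0,0,0]); print(r.x,r.fun.reshape(-1,2).round(1).tolist())
    print(pc+W@[r.x[0],r.x[1],r.x[3]*full])
# from scene and side: pack features by same model
for cam,oo in {"scene":[((34,-17,17),(230+200/4,240+368/4)),((34,17,17),(230+235/4,240+328/4)),((-25,-60,19),(230+68/4,240+422/4))],
 "side":[((34,-17,17),(300+397/4,220+292/4)),((34,17,17),(300+355/4,220+243/4)),((25,-60,19),(300+400/4,220+352/4)),((-25,-60,19),(300+320/4,220+405/4)),((-25,60,19),(300+205/4,220+257/4))]}.items():
    g=lambda q:np.concatenate([proj(cam,pc+W@(np.array(l)+[q[0],q[1],0]))-u for l,u in oo])
    r=least_squares(g,[0,0]); print(cam,r.x,r.fun.reshape(-1,2).round(1).tolist())
```

```text
[-6.58575417e+00 -5.11776796e+00  5.43988784e-03  0.00000000e+00] [[-0.9, -1.1], [-0.3, 0.3], [1.3, -0.3], [0.9, 0.7], [-0.3, 0.7], [-0.7, -0.2]]
[ 595.83851431 -308.49558691   48.70712292]
[-6.57616197e+00 -5.33517629e+00  5.41082830e-03 -8.37948262e-01] [[-0.7, -0.9], [-0.2, 0.1], [1.3, -0.5], [0.8, 0.9], [-0.4, 0.7], [-0.8, -0.3]]
[ 596.30791914 -308.59302778   47.98623453]
scene [-5.60327201  1.57551011] [[-0.3, 0.6], [-1.4, -1.5], [1.7, 0.9]]
side [-7.59473479  1.460373  ] [[-2.5, -2.7], [-1.1, -1.0], [4.3, -0.8], [-0.6, 3.4], [-0.7, 0.7]]
```

```bash
cat >> h.py <<'E'
pc=pc+W@[-6.6,-2.5,0]
E
python3 - <<'E'
from h import *
for i in range(3):
    s=get_state(); print(s["time_s"],s["tcp_pos"].round(2),s["qvel"].round(4))
    if i<2: capture("wrist")
p,R=tool()
print("pc",pc)
print("tool in pack", (W.T@(p-pc)).round(2), np.degrees(Ro.from_matrix(np.c_[W[:,1],W[:,0],-W[:,2]]@R.T).as_rotvec()).round(2))
for z in (60,15):
    print(z,(pc+W@[0.5,0,z]-p).round(2))
E
```

```text
3.55 [ 544.99 -316.07  153.3 ] [-0.0008  0.0074 -0.0023 -0.0004  0.0009  0.    ]
3.6 [ 544.95 -316.19  153.08] [-0.0048  0.0105 -0.0014  0.0011 -0.0005 -0.0022]
3.65 [ 544.91 -316.31  152.85] [-0.0024  0.0097 -0.0036 -0.0005  0.0002 -0.0006]
pc [ 595.13846722 -305.9731287    48.7       ]
tool in pack [  7.76   3.23 115.78] [ 0.14  0.09 -0.08]
60 [ 21.7    2.56 -51.94]
15 [ 43.41   8.48 -90.91]
```

Emit:
arm_command(delta_pos=[[0.4, 0.1, -1], [0.9, 0.1, -2], [1.3, 0.2, -3], [1.8, 0.3, -4], [2.2, 0.3, -5.1], [2.2, 0.3, -5.1], [2.2, 0.3, -5.1], [2.2, 0.3, -5.1], [2.2, 0.3, -5.1], [2.2, 0.3, -5.1]], turn=[[0, 0, 0], [0, 0, 0], [0, 0, 0], [0, 0, 0], [0, 0, 0], [0, 0, 0], [0, 0, 0], [0, 0, 0], [0, 0, 0], [0, 0, 0]], jaw=[100, 100, 100, 100, 100, 100, 100, 100, 100, 100])

```text
time_s: 4.9
tcp_pos: [566.8, -313.9, 101.0]
tool_rot: [0.586, 0.768, 0.205, 0.158]
force: [-0.1, 0.3, -1.0]
opening: 93.0
```

Run:
```python
from h import *
p,R=tool(); print(p, "tool in pack", (W.T@(p-pc)).round(2))
np.savez("w2.npz",p=p,Rt=R,**C["wrist"])
for n in("wrist","scene","side"):
    im=capture(n); cv2.imwrite(f"pics/{n}2.png",im[:,:,::-1])
c=C["wrist"]
L=[(x,y,19) for x in(-25,25) for y in(-60,60)]+[(34,y,17) for y in(-17,17)]
P=[proj("w",pc+W@np.array(l),c) for l in L]
tips=[p+R@[0,s*46.5,17] for s in(-1,1)]
P+= [proj("w",t,c) for t in tips]
print(np.round(P,1).tolist())
zoom("pics/wrist2.png","pics/w2z.png",200,100,260,200,3,P)
```

```text
[ 566.76675375 -313.92206101  100.96147606] tool in pack [ 0.61 -0.21 59.99]
[[285.3, 338.5], [279.8, 162.5], [357.2, 338.6], [362.8, 162.6], [372.2, 280.0], [374.3, 230.8], [242.6, 270.6], [401.9, 270.6]]
```

View pics/w2z.png

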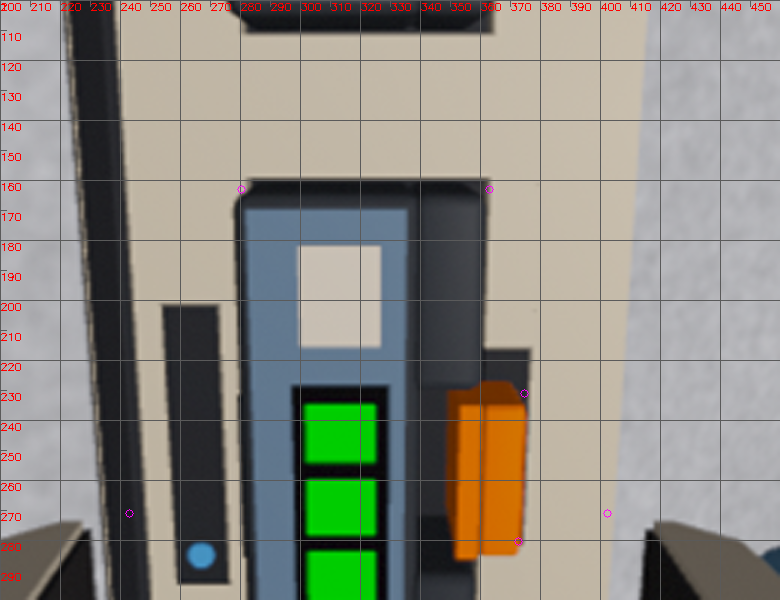

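View pics/side2.png

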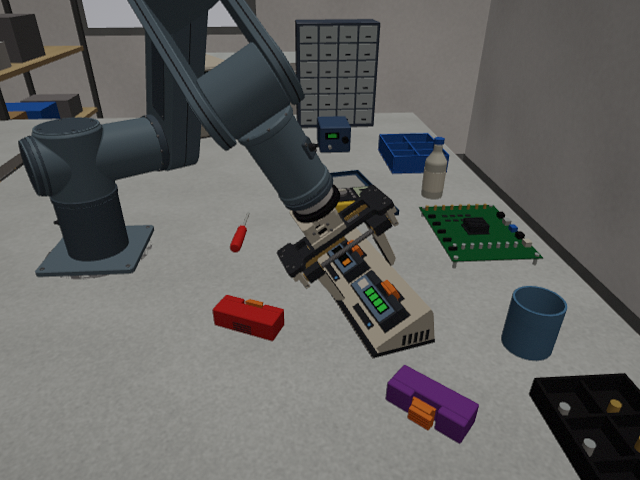

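Emit:
arm_command(delta_pos=[[0.3, 0, -0.5], [0.6, 0.1, -1], [0.9, 0.1, -1.5], [1.2, 0.2, -2], [1.5, 0.2, -2.6], [1.5, 0.2, -2.6], [1.5, 0.2, -2.6], [1.5, 0.2, -2.6], [1.5, 0.2, -2.6], [1.5, 0.2, -2.6]], turn=[[0, 0, 0], [0, 0, 0], [0, 0, 0], [0, 0, 0], [0, 0, 0], [0, 0, 0], [0, 0, 0], [0, 0, 0], [0, 0, 0], [0, 0, 0]], jaw=[100, 100, 100, 100, 100, 100, 100, 100, 100, 100])

```text
time_s: 6.3
tcp_pos: [581.7, -311.9, 74.8]
tool_rot: [0.586, 0.768, 0.206, 0.158]
force: [0.8, -0.6, -0.7]
opening: 93.0
```

Run:
```python
from h import *
p,R=tool(); print(p, "tool in pack", (W.T@(p-pc)).round(2))
np.savez("w3.npz",p=p,Rt=R,**C["wrist"])
for n in("wrist","scene","side"):
    im=capture(n); cv2.imwrite(f"pics/{n}3.png",im[:,:,::-1])
c=C["wrist"]
L=[(x,y,19) for x in(-25,25) for y in(-60,60)]+[(34,y,17) for y in(-17,17)]
P=[proj("w",pc+W@np.array(l),c) for l in L]
tips=[p+R@[0,s*46.5,17] for s in(-1,1)]
P+= [proj("w",t,c) for t in tips]
print(np.round(P,1).tolist())
zoom("pics/wrist3.png","pics/w3z.png",200,140,260,200,3,P)
zoom("pics/side3.png","pics/side3z.png",270,200,180,140,4)
```

```text
[ 581.74511805 -311.86185832   74.81301944] tool in pack [ 0.52 -2.16 29.85]
[[280.3, 362.8], [273.1, 162.7], [362.1, 362.9], [369.4, 162.8], [379.5, 297.0], [382.2, 241.1], [242.5, 270.6], [401.8, 270.6]]
```

View pics/w3z.png

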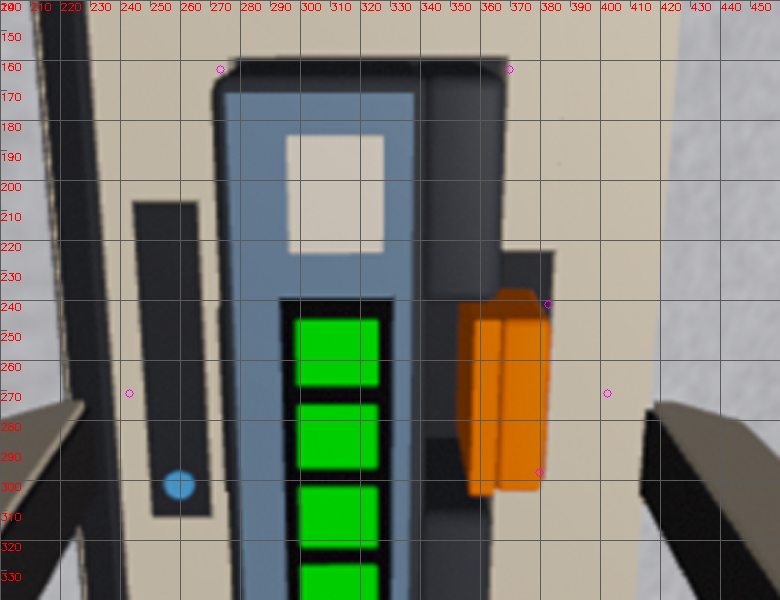

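View pics/side3z.png

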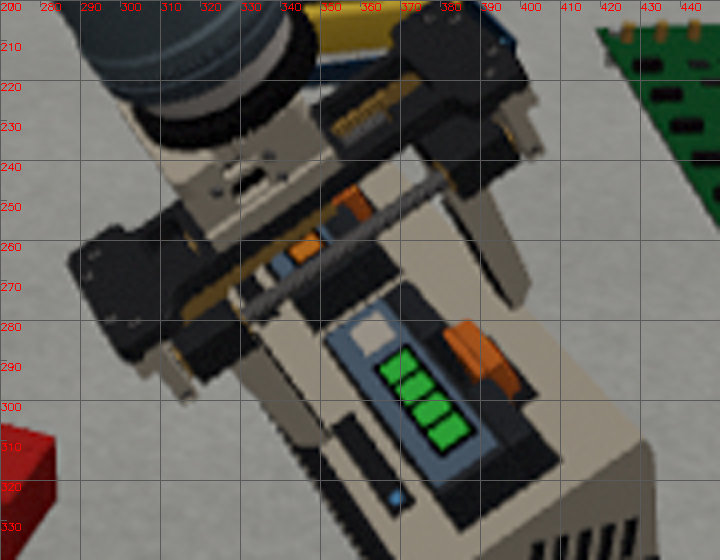

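View pics/scene3.png

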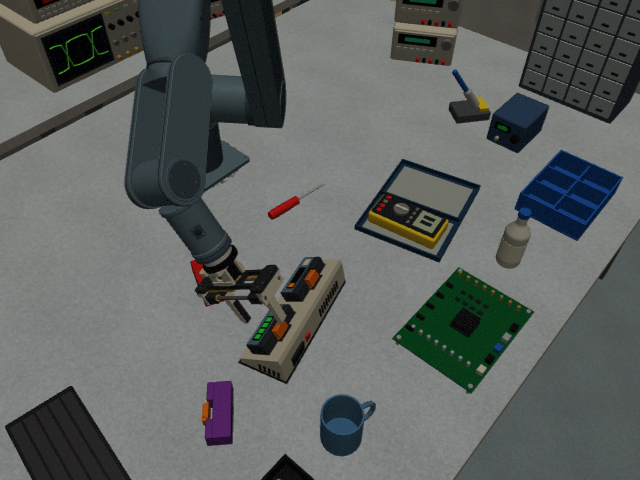

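Run:
```python
from h import *
c=dict(np.load("w3.npz")); p,R=c["p"],c["Rt"]
tips=[p+R@[a,s*b,17] for s in(-1,1) for a in (-7.5,7.5) for b in (46.5,64)]
L=[(x,y,19) for x in(-25,25) for y in(-60,60)]+[(34,y,17) for y in(-17,17)]
for n,b in {"side":(300,220,150,120),"scene":(190,240,150,120)}.items():
    P=[proj(n,t) for t in tips]+[proj(n,pc+W@np.array(l)) for l in L]
    print(n,np.round(P,1).tolist())
    zoom(f"pics/{n}3.png",f"pics/{n}3o.png",*b,5,P)
P=[proj("w",t,c) for t in tips]; zoom("pics/wrist3.png","pics/w3o.png",180,200,290,150,3,P)
```

```text
side [[359.4, 316.8], [351.2, 322.6], [355.9, 311.7], [347.8, 317.4], [403.3, 286.0], [411.6, 280.2], [399.2, 281.3], [407.3, 275.6], [381.0, 325.8], [351.8, 285.8], [406.0, 308.3], [373.9, 270.2], [398.3, 291.2], [389.1, 280.6]]
scene [[253.7, 331.4], [248.0, 331.1], [257.2, 326.2], [251.5, 326.0], [285.7, 333.0], [292.1, 333.3], [289.1, 327.6], [295.5, 327.9], [247.3, 347.9], [274.9, 306.2], [264.7, 349.2], [291.9, 306.4], [278.4, 334.1], [286.1, 321.9]]
```

View pics/side3o.png

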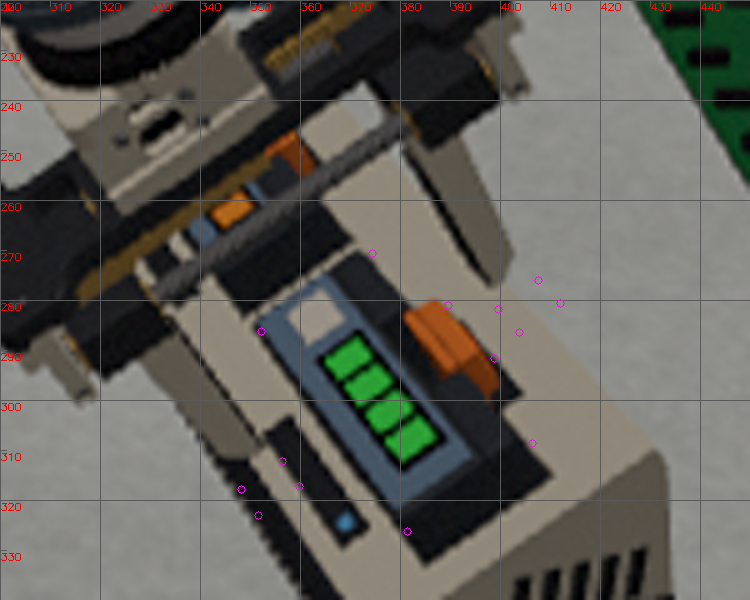

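View pics/scene3o.png

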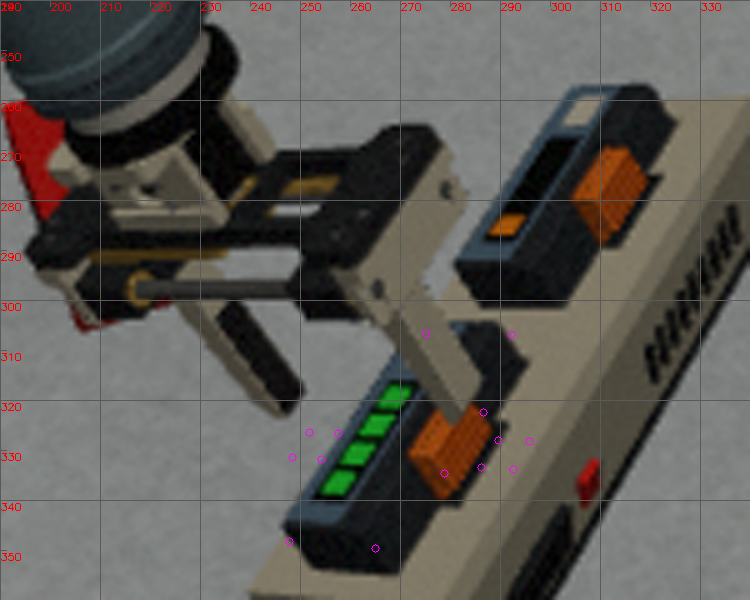

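View pics/w3o.png

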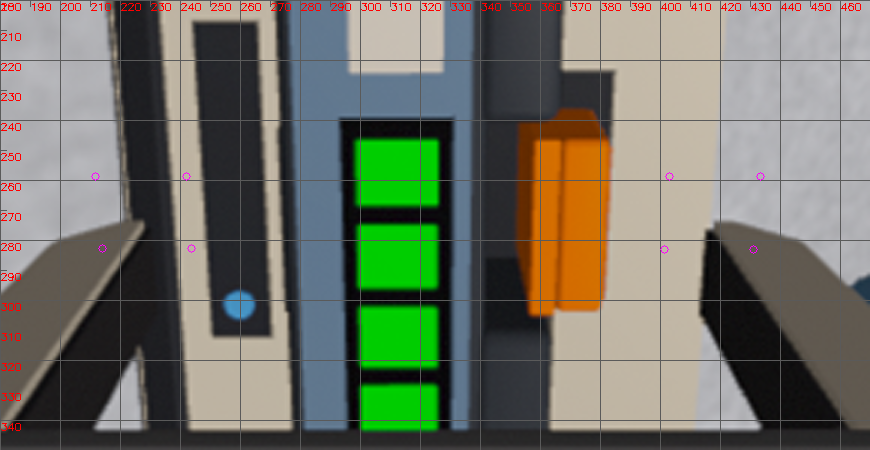

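Run:
```python
from h import *
import workcell
print(callable(tip_extent), tip_extent, workcell.tip_extent() if callable(tip_extent) else "")
c=dict(np.load("w3.npz")); p,R=c["p"],c["Rt"]
for n in("side","scene"):
  for z in (17,8,0,-8,-12):
    print(n,z,[np.round(proj(n,p+R@[a,s*b,z]),0).astype(int).tolist() for s in(-1,1) for a in (-7.5,7.5) for b in (46.5,60)])
```

```text
False 17.0 
side 17 [[359, 317], [353, 321], [356, 312], [350, 316], [403, 286], [410, 282], [399, 281], [405, 277]]
side 8 [[357, 314], [351, 318], [354, 309], [347, 313], [401, 283], [408, 278], [397, 278], [404, 274]]
side 0 [[355, 311], [349, 316], [352, 306], [345, 310], [400, 280], [406, 275], [396, 275], [402, 271]]
side -8 [[353, 308], [347, 313], [350, 303], [343, 308], [398, 277], [405, 272], [394, 272], [400, 268]]
side -12 [[352, 307], [346, 312], [349, 302], [342, 306], [397, 275], [404, 271], [393, 271], [399, 266]]
scene 17 [[254, 331], [249, 331], [257, 326], [253, 326], [286, 333], [291, 333], [289, 328], [294, 328]]
scene 8 [[252, 329], [247, 328], [255, 323], [251, 323], [284, 330], [289, 330], [287, 325], [292, 325]]
scene 0 [[250, 326], [245, 326], [253, 321], [249, 321], [282, 327], [287, 328], [285, 322], [290, 322]]
scene -8 [[248, 324], [244, 323], [251, 318], [247, 318], [280, 325], [285, 325], [283, 319], [288, 320]]
scene -12 [[247, 322], [243, 322], [251, 317], [246, 317], [279, 324], [284, 324], [282, 318], [287, 318]]
```

Emit:
arm_command(delta_pos=[[-0.6, -0.2, 1.1], [-1.2, -0.3, 2.2], [-1.2, -0.3, 2.2], [-1.2, -0.3, 2.2], [-1.2, -0.3, 2.2], [-1.2, -0.3, 2.2], [-1.2, -0.3, 2.2], [-1.2, -0.3, 2.2], [-1.2, -0.3, 2.2], [-1.2, -0.3, 2.2]], turn=[[0, 0, 0], [0, 0, 0], [0, 0, 0], [0, 0, 0], [0, 0, 0], [0, 0, 0], [0, 0, 0], [0, 0, 0], [0, 0, 0], [0, 0, 0]], jaw=[100, 100, 55, 55, 55, 55, 55, 55, 55, 55])

```text
time_s: 7.7
tcp_pos: [569.8, -314.8, 96.7]
tool_rot: [0.586, 0.768, 0.206, 0.158]
force: [-0.2, -0.6, 0.6]
opening: 51.0
```

Run:
```python
from h import *
p,R=tool(); print(p, "tool in pack", (W.T@(p-pc)).round(2),get_state()["opening"])
np.savez("w4.npz",p=p,Rt=R,**C["wrist"])
for n in("wrist","scene","side"):
    im=capture(n); cv2.imwrite(f"pics/{n}4.png",im[:,:,::-1])
c=C["wrist"]
P=[proj("w",p+R@[a,s*25.6,z],c) for s in(-1,1) for a in(-7.5,7.5) for z in (17,)]
zoom("pics/wrist4.png","pics/w4z.png",190,150,250,190,3,P)
P=[proj("side",p+R@[a,s*25.6,z]) for s in(-1,1) for a in(-7.5,7.5) for z in (17,)]
zoom("pics/side4.png","pics/side4z.png",300,220,150,120,5,P)
```

```text
[ 569.76283757 -314.77357772   96.6567132 ] tool in pack [ 0.77 -1.82 54.93] 50.96012862936392
```

View pics/w4z.png

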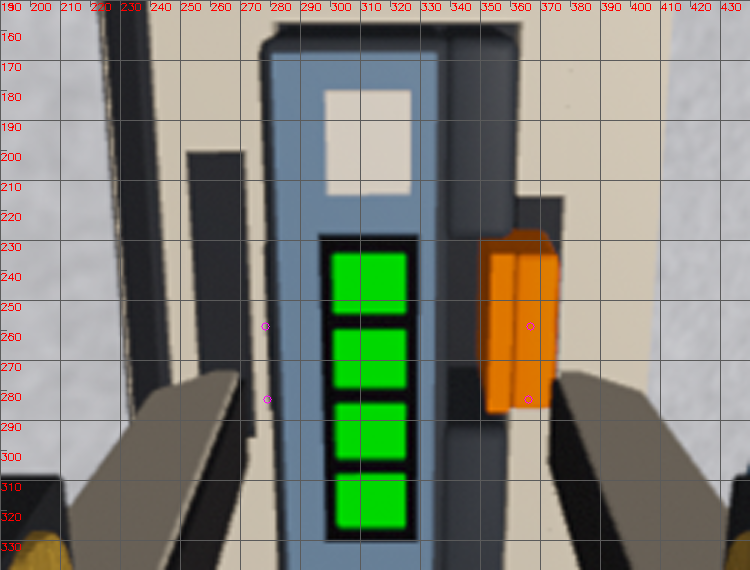

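View pics/side4z.png

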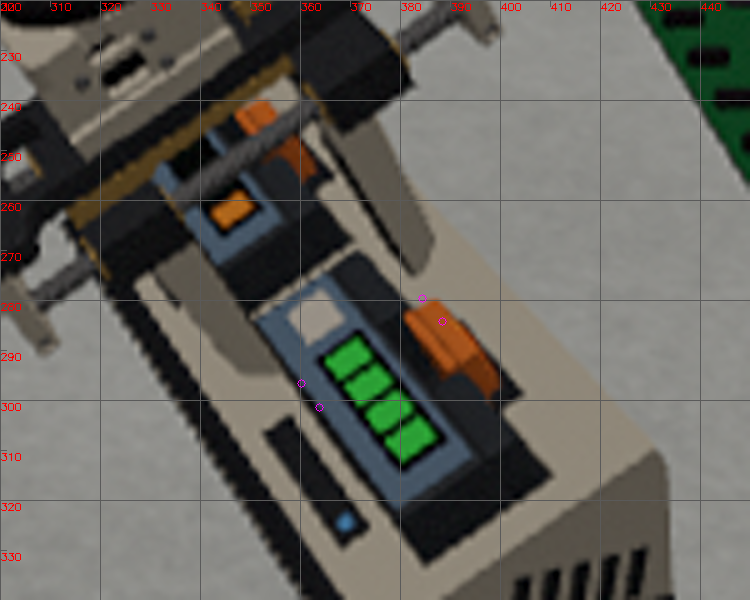

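Emit:
arm_command(delta_pos=[[0, 0, 0], [0, 0, 0], [0, 0, 0], [0.4, 0.1, -0.7], [0.7, 0.1, -1.3], [1, 0.2, -1.8], [1.2, 0.3, -2.2], [1.4, 0.3, -2.5], [1.5, 0.3, -2.7], [1.5, 0.3, -2.7]], turn=[[0, 0, 0], [0, 0, 0], [0, 0, 0], [0, 0, 0], [0, 0, 0], [0, 0, 0], [0, 0, 0], [0, 0, 0], [0, 0, 0], [0, 0, 0]], jaw=[100, 100, 100, 100, 100, 100, 100, 100, 100, 100])

```text
time_s: 9.1
tcp_pos: [584.8, -311.8, 69.6]
tool_rot: [0.586, 0.768, 0.206, 0.157]
force: [0.1, 0.9, -0.8]
opening: 93.2
```

Emit:
arm_command(delta_pos=[[0.1, 0, -0.2], [0.2, 0.1, -0.4], [0.3, 0.1, -0.5], [0.4, 0.1, -0.7], [0.4, 0.1, -0.7], [0.4, 0.1, -0.7], [0.4, 0.1, -0.7], [0.4, 0.1, -0.7], [0.4, 0.1, -0.7], [0.4, 0.1, -0.7]], turn=[[0, 0, 0], [0, 0, 0], [0, 0, 0], [0, 0, 0], [0, 0, 0], [0, 0, 0], [0, 0, 0], [0, 0, 0], [0, 0, 0], [0, 0, 0]], jaw=[100, 100, 100, 100, 100, 100, 100, 100, 100, 100])

```text
time_s: 10.35
tcp_pos: [588.7, -310.8, 62.7]
tool_rot: [0.586, 0.768, 0.206, 0.158]
force: [-0.1, 0.7, 0.3]
opening: 92.8
```

Run:
```python
from h import *
p,R=tool(); print(p, "tool in pack", (W.T@(p-pc)).round(2),get_state()["opening"],get_state()["force"])
np.savez("w5.npz",p=p,Rt=R,**C["wrist"])
for n in("wrist","scene","side"):
    im=capture(n); cv2.imwrite(f"pics/{n}5.png",im[:,:,::-1])
zoom("pics/wrist5.png","pics/w5z.png",200,150,240,190,3,[])
zoom("pics/side5.png","pics/side5z.png",300,220,150,120,5,[])
```

```text
[ 588.72556994 -310.78959274   62.65708748] tool in pack [ 0.52 -2.96 15.81] 92.79353141463146 [-0.07962237  0.72544093  0.34789291]
```

View pics/w5z.png

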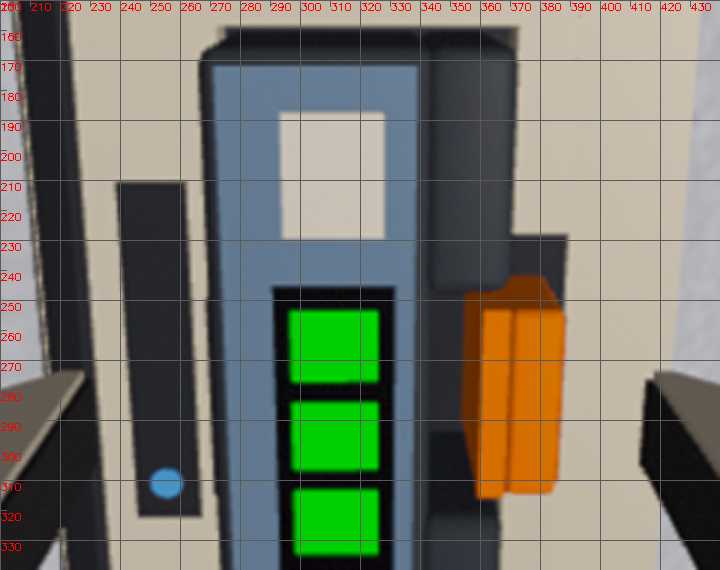

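View pics/side5z.png

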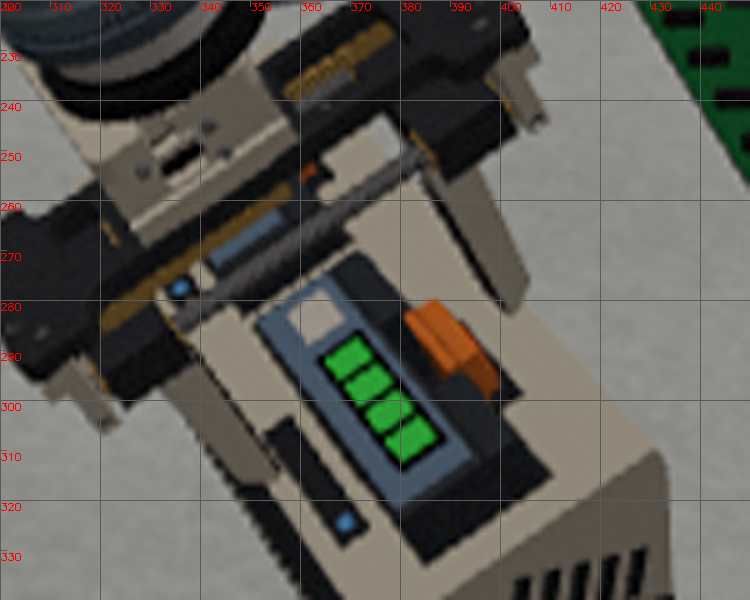

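Emit:
arm_command(delta_pos=[[0, 0, 0], [0, 0, 0], [0, 0, 0], [0, 0, 0], [0, 0, 0], [0, 0, 0], [0, 0, 0], [0, 0, 0], [0, 0, 0], [0, 0, 0]], turn=[[0, 0, 0], [0, 0, 0], [0, 0, 0], [0, 0, 0], [0, 0, 0], [0, 0, 0], [0, 0, 0], [0, 0, 0], [0, 0, 0], [0, 0, 0]], jaw=[80, 70, 65, 60, 50, 45, 45, 45, 45, 45])

```text
time_s: 11.75
tcp_pos: [588.0, -311.1, 62.3]
tool_rot: [0.586, 0.768, 0.205, 0.157]
force: [-5.4, -1.0, 2.2]
opening: 48.9
```

Run:
```python
from h import *
p,R=tool(); s=get_state();print(p, "tool in pack", (W.T@(p-pc)).round(2),s["opening"],W.T@s["force"])
np.savez("w6.npz",p=p,Rt=R,**C["wrist"])
for n in("wrist","scene","side"):
    im=capture(n); cv2.imwrite(f"pics/{n}6.png",im[:,:,::-1])
zoom("pics/wrist6.png","pics/w6z.png",200,150,240,190,3,[])
zoom("pics/side6.png","pics/side6z.png",300,220,150,120,5,[])
```

```text
[ 587.97619383 -311.06654456   62.3188108 ] tool in pack [-0.33 -3.03 15.92] 48.93926711407988 [-3.62687367  0.49497426  4.63364873]
```

View pics/w6z.png

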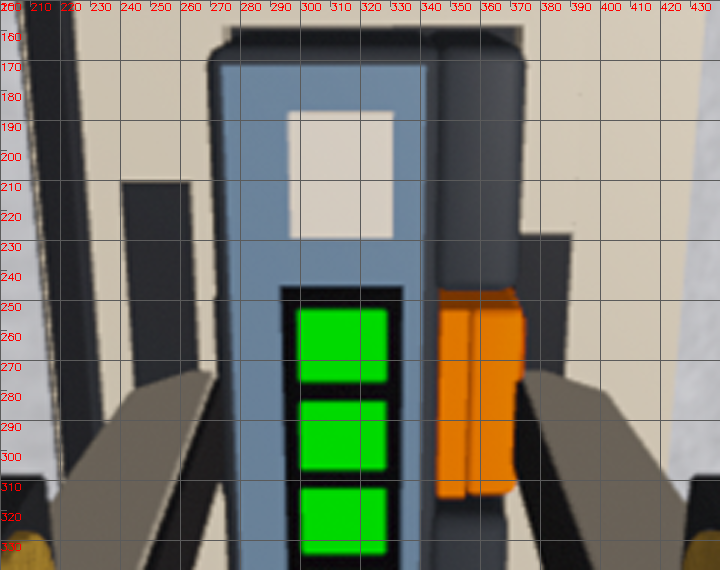

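View pics/side6z.png

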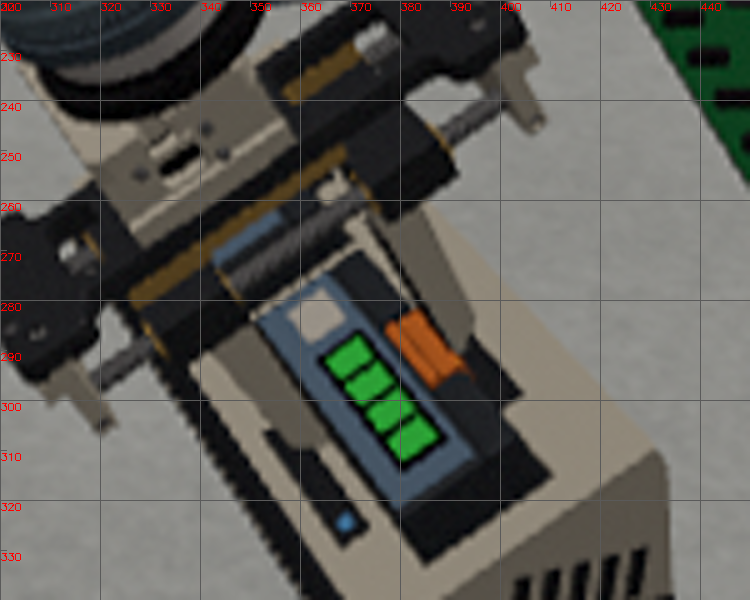

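Emit:
arm_command(delta_pos=[[0, 0, 0], [0, 0, 0], [0, 0, 0], [-0.1, 0, 0.2], [-0.3, -0.1, 0.5], [-0.5, -0.1, 0.9], [-0.7, -0.2, 1.3], [-1.0, -0.3, 1.8], [-1.2, -0.3, 2.2], [-1.4, -0.4, 2.6]], turn=[[0, 0, 0], [0, 0, 0], [0, 0, 0], [0, 0, 0], [0, 0, 0], [0, 0, 0], [0, 0, 0], [0, 0, 0], [0, 0, 0], [0, 0, 0]], jaw=[30, 20, 20, 20, 20, 20, 20, 20, 20, 20])

```text
time_s: 13.15
tcp_pos: [575.2, -314.7, 89.4]
tool_rot: [0.586, 0.768, 0.206, 0.158]
force: [-0.3, 0.1, -0.9]
opening: 18.7
```

Run:
```python
from h import *
p,R=tool(); s=get_state();print(p, "tool in pack", (W.T@(p-pc)).round(2),s["opening"],s["force"])
for n in("wrist","side"):
    im=capture(n); cv2.imwrite(f"pics/{n}7.png",im[:,:,::-1])
```

```text
[ 575.19803611 -314.72346687   89.37957139] tool in pack [ 1.69 -3.2  46.  ] 18.698003148280876 [-0.34579177  0.11630673 -0.89225877]
```

View pics/wrist7.png

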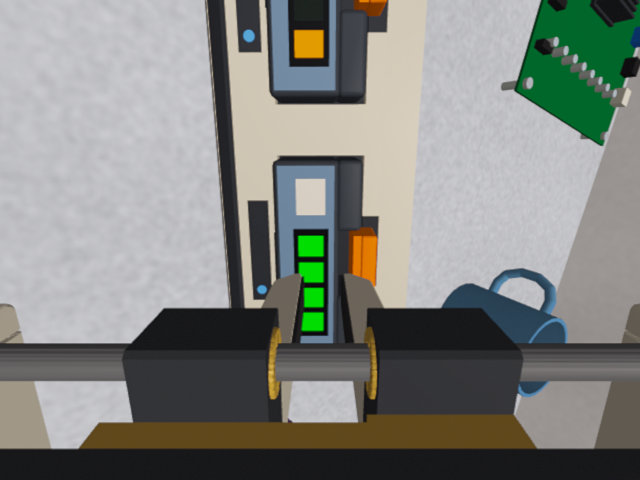

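View pics/side7.png

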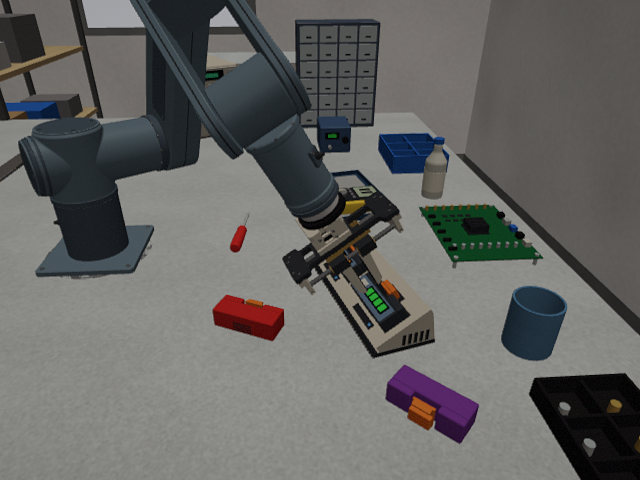

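Emit:
arm_command(delta_pos=[[0, 0, 0], [0, 0, 0], [0, 0, 0], [0, 0, 0], [0.4, 0.1, -0.8], [0.8, 0.2, -1.5], [1.2, 0.3, -2.2], [1.4, 0.4, -2.7], [1.4, 0.4, -2.7], [1.4, 0.4, -2.7]], turn=[[0, 0, 0], [0, 0, 0], [0, 0, 0], [0, 0, 0], [0, 0, 0], [0, 0, 0], [0, 0, 0], [0, 0, 0], [0, 0, 0], [0, 0, 0]], jaw=[100, 100, 100, 100, 100, 100, 100, 100, 100, 100])

```text
time_s: 14.5
tcp_pos: [588.8, -310.8, 61.7]
tool_rot: [0.586, 0.768, 0.206, 0.158]
force: [-1.2, -0.2, -0.1]
opening: 93.0
```

Emit:
arm_command(delta_pos=[[0.1, 0, -0.2], [0.2, 0.1, -0.4], [0.3, 0.1, -0.6], [0.4, 0.1, -0.7], [0.4, 0.1, -0.8], [0.5, 0.1, -0.9], [0.5, 0.1, -1.0], [0.5, 0.1, -1.0], [0.5, 0.1, -1.0], [0.5, 0.1, -1.0]], turn=[[0, 0, 0], [0, 0, 0], [0, 0, 0], [0, 0, 0], [0, 0, 0], [0, 0, 0], [0, 0, 0], [0, 0, 0], [0, 0, 0], [0, 0, 0]], jaw=[100, 100, 100, 100, 100, 100, 100, 100, 100, 100])

```text
time_s: 15.75
tcp_pos: [593.8, -309.8, 51.7]
tool_rot: [0.586, 0.768, 0.206, 0.158]
force: [-0.1, -0.5, -0.4]
opening: 93.3
```

Run:
```python
from h import *
p,R=tool(); s=get_state();print(p, "tool in pack", (W.T@(p-pc)).round(2),s["opening"],s["force"])
for n in("wrist","side","scene"):
    im=capture(n); cv2.imwrite(f"pics/{n}8.png",im[:,:,::-1])
zoom("pics/wrist8.png","pics/w8z.png",200,150,240,190,3,[])
zoom("pics/side8.png","pics/side8z.png",300,220,150,120,5,[])
zoom("pics/scene8.png","pics/scene8z.png",200,260,150,120,5,[])
```

```text
[ 593.75334976 -309.80306475   51.69244422] tool in pack [-0.53 -3.33  3.76] 93.27995332983846 [-0.07848768 -0.52468913 -0.38704197]
```

View pics/w8z.png

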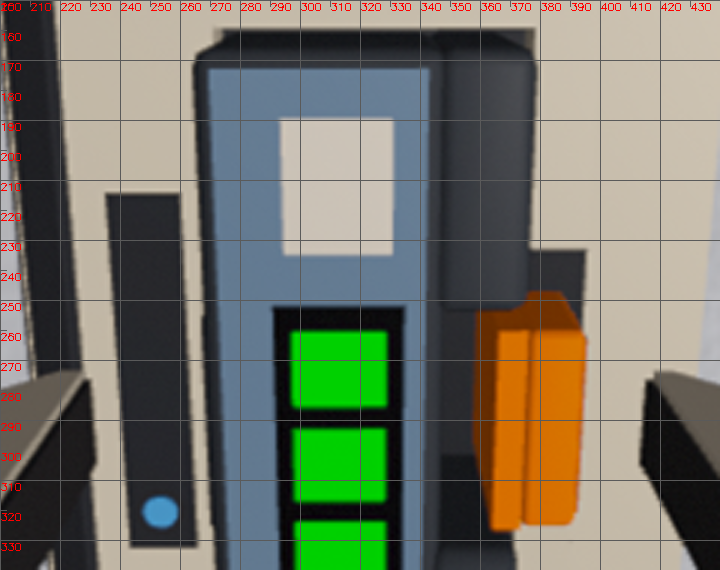

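View pics/side8z.png

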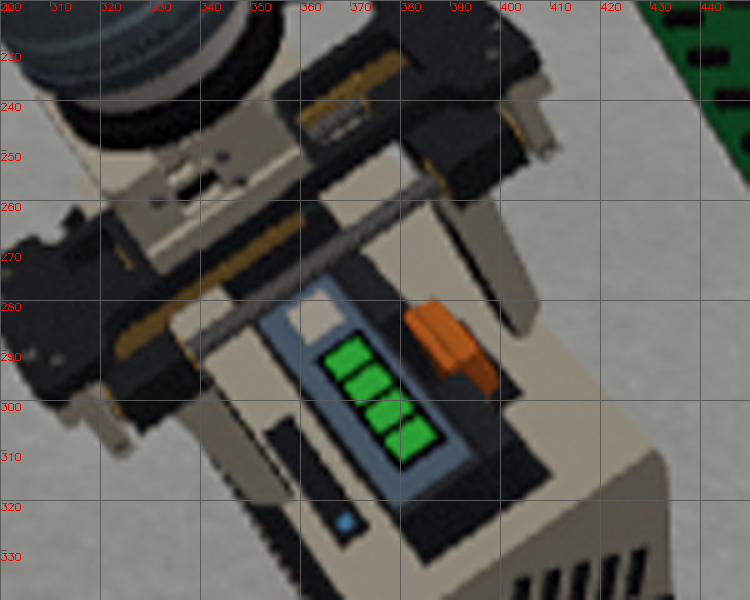

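View pics/scene8z.png

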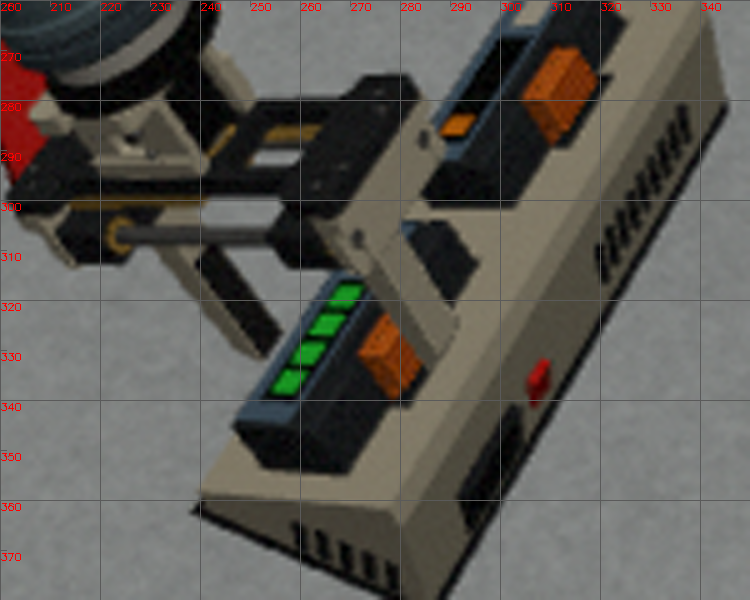

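Emit:
arm_command(delta_pos=[[0.1, 0, -0.1], [0.1, 0, -0.2], [0.2, 0.1, -0.3], [0.2, 0.1, -0.4], [0.2, 0.1, -0.4], [0.2, 0.1, -0.4], [0.2, 0.1, -0.4], [0.2, 0.1, -0.4], [0.2, 0.1, -0.4], [0.2, 0.1, -0.4]], turn=[[0, 0, 0], [0, 0, 0], [0, 0, 0], [0, 0, 0], [0, 0, 0], [0, 0, 0], [0, 0, 0], [0, 0, 0], [0, 0, 0], [0, 0, 0]], jaw=[100, 100, 100, 100, 100, 100, 100, 100, 100, 100])

```text
time_s: 17.15
tcp_pos: [595.8, -308.8, 47.6]
tool_rot: [0.586, 0.768, 0.206, 0.158]
force: [0.6, -0.3, -0.6]
opening: 93.2
```

Free of contact. Close here.

Emit:
arm_command(delta_pos=[[0, 0, 0], [0, 0, 0], [0, 0, 0], [0, 0, 0], [0, 0, 0], [0, 0, 0], [0, 0, 0], [0, 0, 0], [0, 0, 0], [0, 0, 0]], turn=[[0, 0, 0], [0, 0, 0], [0, 0, 0], [0, 0, 0], [0, 0, 0], [0, 0, 0], [0, 0, 0], [0, 0, 0], [0, 0, 0], [0, 0, 0]], jaw=[80, 70, 62, 58, 52, 48, 45, 45, 45, 45])

```text
time_s: 18.4
tcp_pos: [595.8, -308.9, 47.9]
tool_rot: [0.586, 0.768, 0.206, 0.158]
force: [-0.3, 1.6, 5.2]
opening: 50.3
```

Run:
```python
from h import *
p,R=tool(); s=get_state();print(p, "tool in pack", (W.T@(p-pc)).round(2),s["opening"],W.T@s["force"])
for n in("wrist","side"):
    im=capture(n); cv2.imwrite(f"pics/{n}9.png",im[:,:,::-1])
zoom("pics/wrist9.png","pics/w9z.png",200,150,240,190,3,[])
zoom("pics/side9.png","pics/side9z.png",300,220,150,120,5,[])
```

```text
[ 595.84458786 -308.89464854   47.90426917] tool in pack [-0.47 -3.   -0.65] 50.321395207512765 [2.72541799 1.62414867 4.45876493]
```

View pics/w9z.png

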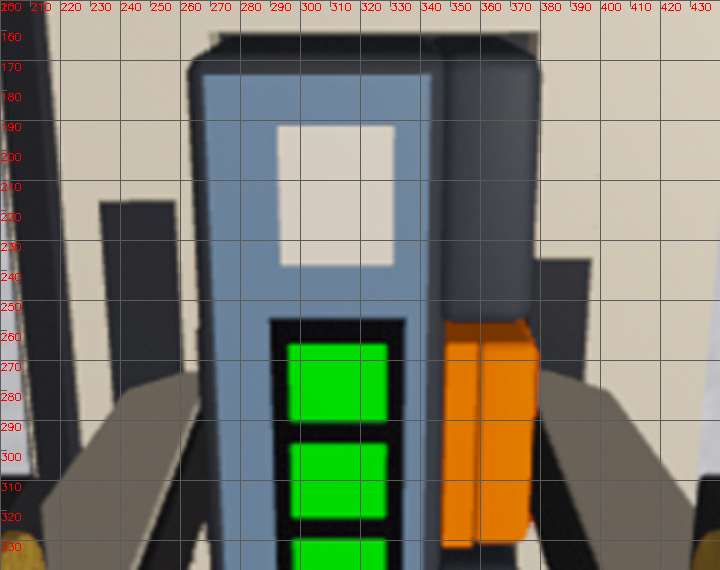

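View pics/side9z.png

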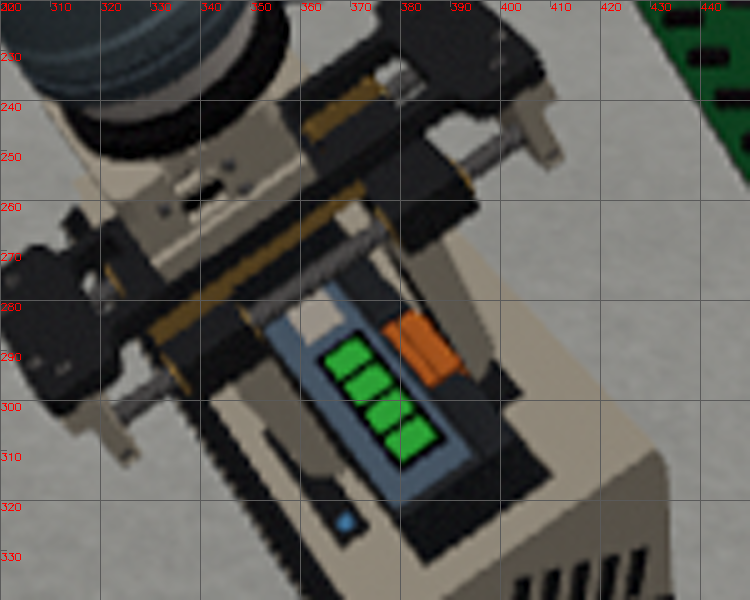

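Emit:
arm_command(delta_pos=[[0, 0, 0], [0, 0, 0], [0, 0, 0], [0.1, 0, -0.1], [0.1, 0, -0.2], [0.2, 0.1, -0.3], [0.2, 0.1, -0.4], [0.2, 0.1, -0.4], [0.2, 0.1, -0.4], [0.2, 0.1, -0.4]], turn=[[0, 0, 0], [0, 0, 0], [0, 0, 0], [0, 0, 0], [0, 0, 0], [0, 0, 0], [0, 0, 0], [0, 0, 0], [0, 0, 0], [0, 0, 0]], jaw=[80, 80, 80, 80, 80, 80, 80, 80, 80, 80])

```text
time_s: 19.75
tcp_pos: [597.8, -307.8, 43.7]
tool_rot: [0.586, 0.768, 0.206, 0.158]
force: [0.9, -0.3, -0.3]
opening: 74.6
```

Emit:
arm_command(delta_pos=[[0, 0, 0], [0, 0, 0], [0, 0, 0], [0, 0, 0], [0, 0, 0], [0, 0, 0], [0, 0, 0], [0, 0, 0], [0, 0, 0], [0, 0, 0]], turn=[[0, 0, 0], [0, 0, 0], [0, 0, 0], [0, 0, 0], [0, 0, 0], [0, 0, 0], [0, 0, 0], [0, 0, 0], [0, 0, 0], [0, 0, 0]], jaw=[62, 56, 52, 48, 44, 40, 40, 40, 40, 40])

```text
time_s: 21.0
tcp_pos: [598.0, -307.9, 44.0]
tool_rot: [0.586, 0.768, 0.206, 0.158]
force: [1.5, 1.2, 5.5]
opening: 50.7
```

Run:
```python
from h import *
p,R=tool(); s=get_state();print(p, "tool in pack", (W.T@(p-pc)).round(2),s["opening"],W.T@s["force"])
for n in("wrist",):
    im=capture(n); cv2.imwrite(f"pics/{n}10.png",im[:,:,::-1])
zoom("pics/wrist10.png","pics/w10z.png",200,150,240,190,3,[])
```

```text
[ 597.95667595 -307.86190641   43.96270009] tool in pack [-0.44 -2.56 -5.21] 50.71269484184493 [4.24084427 0.73450497 3.90812799]
```

View pics/w10z.png

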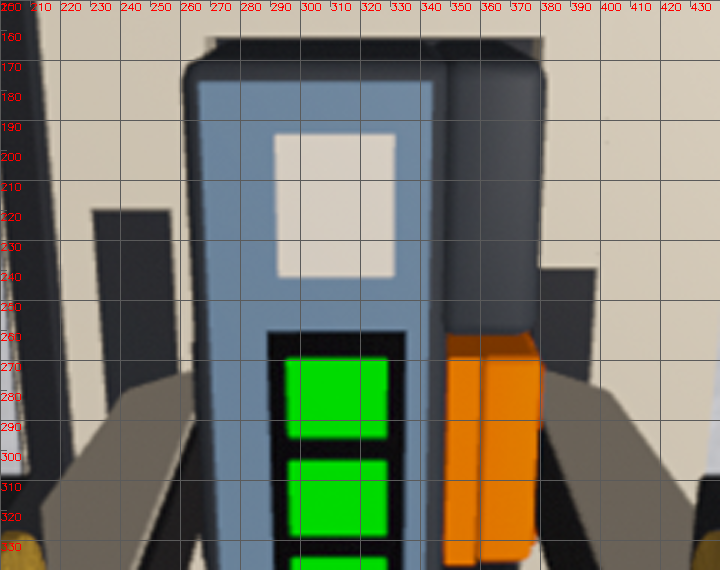

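Emit:
arm_command(delta_pos=[[0, 0, 0], [0, 0, 0.1], [-0.1, 0, 0.2], [-0.2, 0, 0.3], [-0.2, -0.1, 0.4], [-0.3, -0.1, 0.6], [-0.5, -0.1, 0.9], [-0.7, -0.2, 1.2], [-0.9, -0.2, 1.6], [-1.1, -0.3, 2.0]], turn=[[0, 0, 0], [0, 0, 0], [0, 0, 0], [0, 0, 0], [0, 0, 0], [0, 0, 0], [0, 0, 0], [0, 0, 0], [0, 0, 0], [0, 0, 0]], jaw=[40, 40, 40, 40, 40, 40, 40, 40, 40, 40])

```text
time_s: 22.3
tcp_pos: [585.5, -310.2, 62.5]
tool_rot: [0.586, 0.768, 0.205, 0.156]
force: [-0.7, -0.2, -4.0]
opening: 49.9
```

Run:
```python
from h import *
p,R=tool(); s=get_state();print(p, "tool in pack", (W.T@(p-pc)).round(2),s["opening"],W.T@s["force"])
for n in("wrist","side"):
    im=capture(n); cv2.imwrite(f"pics/{n}11.png",im[:,:,::-1])
zoom("pics/side11.png","pics/side11z.png",300,200,150,140,4,[])
```

```text
[ 585.54350468 -310.21008669   62.47260714] tool in pack [-2.1  -1.57 17.11] 49.93741904028516 [-2.66752484e+00  2.08601509e-03 -3.08916065e+00]
```

View pics/side11z.png

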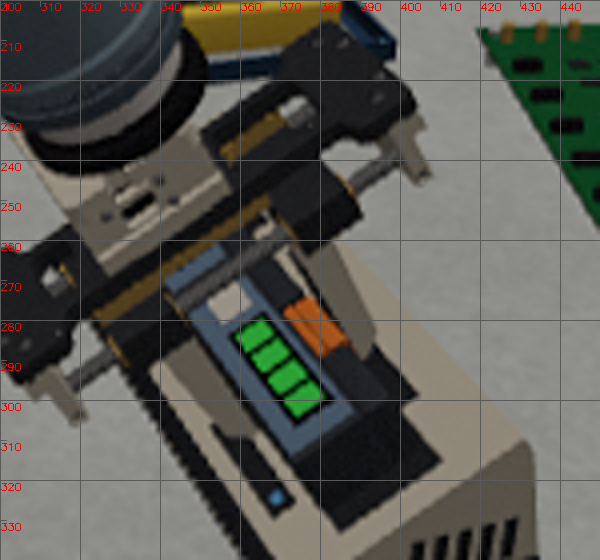

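View pics/wrist11.png

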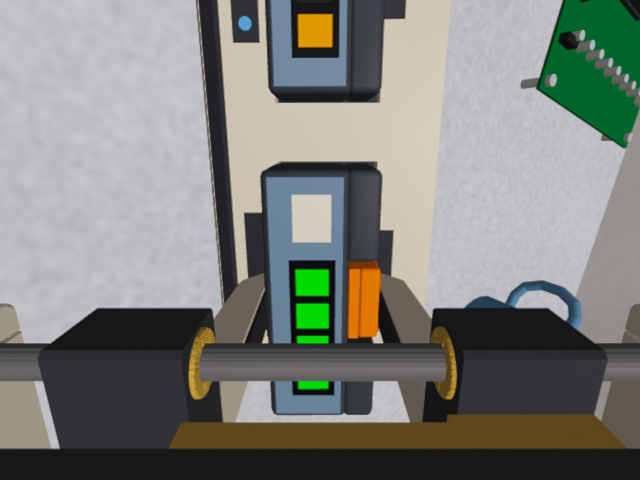

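Run:
```python
from h import *
p,R=tool(); cmd=np.array([586.752,-310.775,63.653])
R0=np.c_[W[:,1],W[:,0],-W[:,2]]
print("tilt err",np.degrees(Ro.from_matrix(R@R0.T).as_rotvec()).round(2))
a=0.21; T=np.c_[Rz(a)[:,1],Rz(a)[:,0],[0,0,-1]]
rv=np.degrees(Ro.from_matrix(T@R.T).as_rotvec());rv0=np.degrees(Ro.from_matrix(T@R0.T).as_rotvec()); print(rv.round(2),rv0.round(2))
# pack centre in tool frame at grasp: tool at pack (-0.44,-2.56+2.5,-5.2)
off=np.array([0.0,0.44,-5.2])
tgt=np.array([571,335.5,23])
for dz in (0,40,):
    t=tgt+[0,0,dz]-T@off; print(dz,t.round(1),(t-cmd).round(1))
```

```text
tilt err [-0.05  0.01  0.02]
[-7.03 29.14 -3.17] [-7.07 29.16 -3.13]
0 [570.6 335.4  17.8] [-16.2 646.2 -45.9]
40 [570.6 335.4  57.8] [-16.2 646.2  -5.9]
```

Emit:
arm_command(delta_pos=[[-1, 0, 2], [-2, 0, 5], [-2, 0, 8], [-2, 1, 11], [-2, 4, 12], [-2, 8, 12], [-2, 13, 12], [-2, 18, 12], [-2, 23, 12], [-2, 28, 12]], turn=[[0, 0, 0], [0, 0, 0], [0, 0, 0], [-0.5, 2, -0.2], [-1.2, 5, -0.5], [-2.4, 10, -1], [-3.6, 15, -1.6], [-4.9, 20, -2.2], [-6.1, 25, -2.7], [-7.1, 29.2, -3.1]], jaw=[40, 40, 40, 40, 40, 40, 40, 40, 40, 40])

```text
time_s: 23.65
tcp_pos: [566.6, -29.0, 183.8]
tool_rot: [0.629, 0.778, -0.001, -0.0]
force: [0.3, -0.0, -3.7]
opening: 50.7
```

Emit:
arm_command(delta_pos=[[0, 5, 0], [0, 10, 0], [0, 15, 0], [0, 20, 0], [0, 25, 0], [0, 30, 0], [0.4, 34, -1], [0.4, 36.6, -3], [0.4, 36.6, -5], [0.4, 36.6, -7]], turn=[[0, 0, 0], [0, 0, 0], [0, 0, 0], [0, 0, 0], [0, 0, 0], [0, 0, 0], [0, 0, 0], [0, 0, 0], [0, 0, 0], [0, 0, 0]], jaw=[40, 40, 40, 40, 40, 40, 40, 40, 40, 40])

```text
time_s: 24.9
tcp_pos: [570.1, 335.8, 112.3]
tool_rot: [0.628, 0.778, -0.001, -0.0]
force: [-1.3, -0.4, -4.0]
opening: 50.2
```

Run:
```python
from h import *
p,R=tool(); s=get_state();print(p,s["opening"],s["force"],R.round(3).tolist())
for n in("wrist","side","scene"):
    im=capture(n); cv2.imwrite(f"pics/{n}12.png",im[:,:,::-1])
zoom("pics/side12.png","pics/side12z.png",270,110,170,130,4,[])
zoom("pics/scene12.png","pics/scene12z.png",330,110,180,150,4,[])
```

```text
[570.07669169 335.75808645 112.27036854] 50.24539161930038 [-1.26964103 -0.37883546 -3.99168859] [[-0.211, 0.978, -0.002], [0.978, 0.211, -0.001], [-0.0, -0.002, -1.0]]
```

View pics/side12z.png

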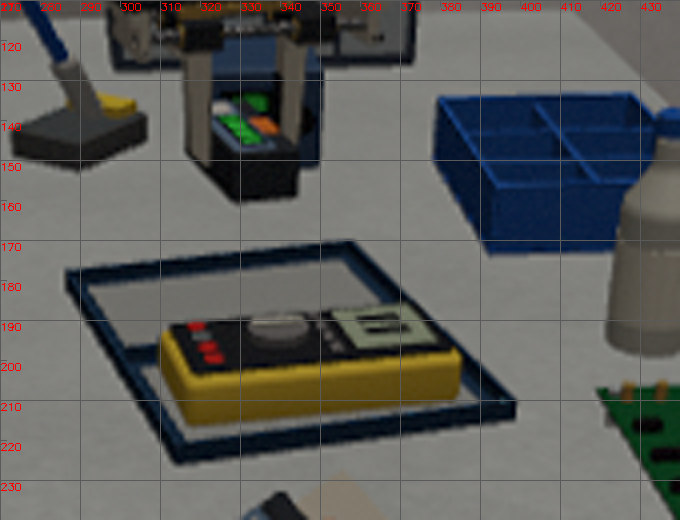

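View pics/scene12z.png

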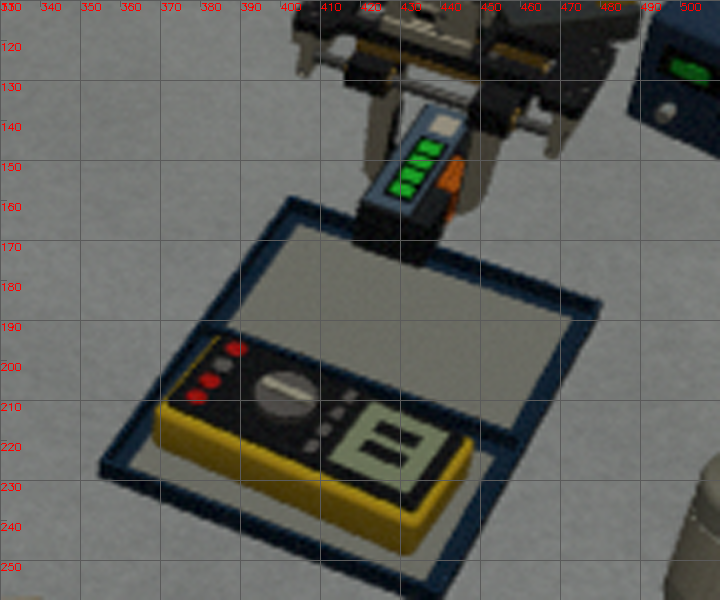

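View pics/wrist12.png

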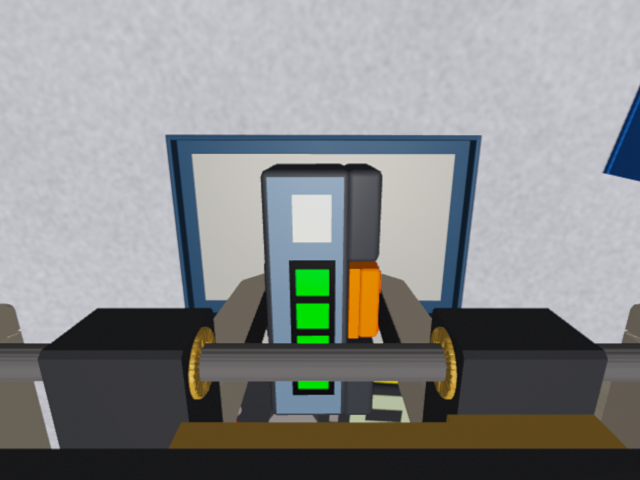

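Emit:
arm_command(delta_pos=[[0.2, -0.8, -1], [0.2, -0.8, -2.5], [0.2, -0.8, -4], [0.2, -0.8, -5.5], [0.2, -0.8, -6.8], [0.2, -0.8, -7.5], [0.2, -0.8, -7.5], [0.2, -0.8, -7.5], [0.2, -0.8, -7.5], [0.2, -0.8, -7.5]], turn=[[0, 0, 0], [0, 0, 0], [0, 0, 0], [0, 0, 0], [0, 0, 0], [0, 0, 0], [0, 0, 0], [0, 0, 0], [0, 0, 0], [0, 0, 0]], jaw=[40, 40, 40, 40, 40, 40, 40, 40, 40, 40])

```text
time_s: 26.3
tcp_pos: [573.0, 327.3, 39.2]
tool_rot: [0.628, 0.778, 0.0, 0.0]
force: [-0.3, -0.5, -4.4]
opening: 50.7
```

Run:
```python
from h import *
p,R=tool(); s=get_state();print(p,s["opening"],s["force"])
for n in("wrist","side","scene"):
    im=capture(n); cv2.imwrite(f"pics/{n}13.png",im[:,:,::-1])
zoom("pics/side13.png","pics/side13z.png",270,110,170,130,4,[])
zoom("pics/scene13.png","pics/scene13z.png",330,130,180,140,4,[])
```

```text
[573.0441091  327.34836529  39.17032094] 50.652213474810544 [-0.26945301 -0.45980182 -4.36053565]
```

View pics/side13z.png

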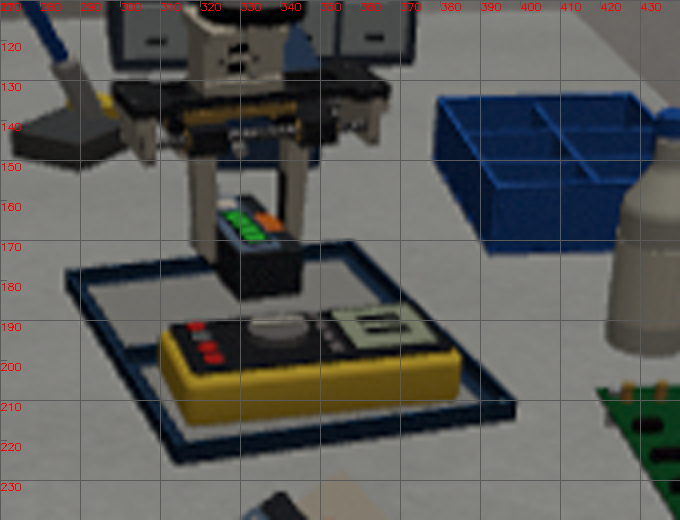

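View pics/scene13z.png

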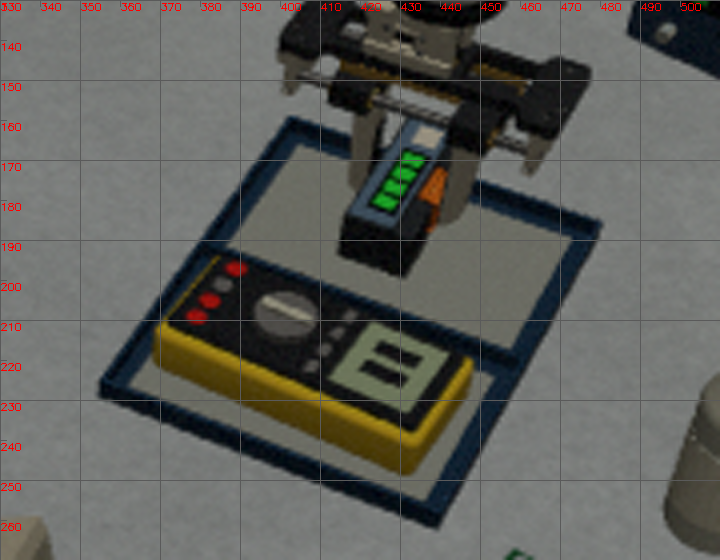

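View pics/wrist13.png

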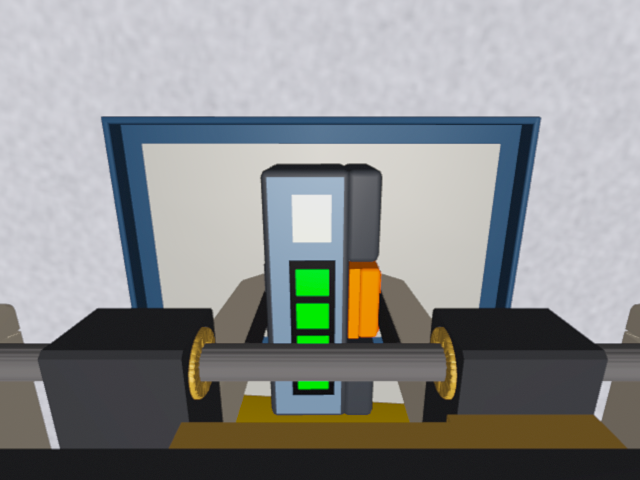

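Run:
```python
from h import *
a=.21; c=np.array([573,327.3,0])
for n in("side","scene"):
  for z in (4,14,25,35,45,55):
    print(n,z,[proj(n,c+Rz(a)@[x,-60,0]+[0,0,z]).round(1).tolist() for x in(-25,25)], [proj(n,c+Rz(a)@[x,-60,0]+[0,0,z+38]).round(1).tolist() for x in(-25,25)])
```

```text
side 4 [[329.4, 195.2], [345.8, 193.2]] [[329.6, 182.9], [346.3, 181.0]]
side 14 [[329.4, 192.0], [345.9, 190.0]] [[329.7, 179.6], [346.4, 177.7]]
side 25 [[329.5, 188.4], [346.0, 186.5]] [[329.7, 175.9], [346.5, 174.1]]
side 35 [[329.6, 185.2], [346.2, 183.3]] [[329.8, 172.5], [346.7, 170.7]]
side 45 [[329.6, 181.9], [346.3, 180.0]] [[329.9, 169.2], [346.8, 167.4]]
side 55 [[329.7, 178.6], [346.4, 176.7]] [[329.9, 165.8], [346.9, 164.0]]
scene 4 [[411.8, 202.7], [429.1, 209.0]] [[413.6, 192.4], [431.2, 198.7]]
scene 14 [[412.3, 200.0], [429.6, 206.3]] [[414.1, 189.6], [431.7, 195.9]]
scene 25 [[412.8, 197.1], [430.2, 203.4]] [[414.6, 186.5], [432.3, 192.8]]
scene 35 [[413.3, 194.3], [430.8, 200.6]] [[415.1, 183.6], [432.9, 190.0]]
scene 45 [[413.7, 191.5], [431.3, 197.8]] [[415.6, 180.8], [433.5, 187.1]]
scene 55 [[414.2, 188.7], [431.9, 195.1]] [[416.1, 177.9], [434.1, 184.2]]
```

Emit:
arm_command(delta_pos=[[0, 0, -0.6], [0, 0, -1.2], [0, 0, -1.6], [0, 0, -1.8], [0, 0, -2.0], [0, 0, -2.1], [0, 0, -2.2], [0, 0, -2.3], [0, 0, -2.3], [0, 0, -2.3]], turn=[[0, 0, 0], [0, 0, 0], [0, 0, 0], [0, 0, 0], [0, 0, 0], [0, 0, 0], [0, 0, 0], [0, 0, 0], [0, 0, 0], [0, 0, 0]], jaw=[40, 40, 40, 40, 40, 40, 40, 40, 40, 40])

```text
time_s: 27.7
tcp_pos: [572.8, 327.3, 15.7]
tool_rot: [0.628, 0.778, -0.0, 0.0]
force: [-0.4, -1.0, -4.6]
opening: 50.6
```

Run:
```python
from h import *
p,R=tool(); s=get_state();print(p,s["opening"],s["force"])
for n in("side","scene"):
    im=capture(n); cv2.imwrite(f"pics/{n}14.png",im[:,:,::-1])
a=cv2.imread("pics/side14.png")[140:220,290:390];b=cv2.imread("pics/scene14.png")[150:230,380:480]
cv2.imwrite("pics/m14.png",np.hstack([cv2.resize(x,None,fx=4,fy=4,interpolation=cv2.INTER_CUBIC) for x in(a,b)]))
```

```text
[572.81929373 327.25108664  15.73423486] 50.61608919784952 [-0.44712378 -0.99567    -4.60522847]
```

View pics/m14.png

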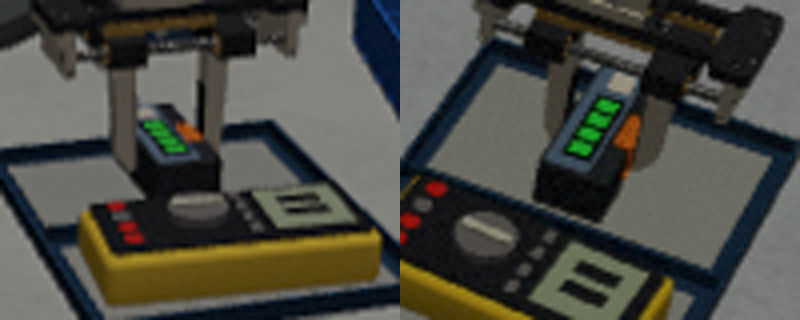

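Emit:
arm_command(delta_pos=[[0, 0, -0.1], [0, 0, -0.2], [0, 0, -0.3], [0, 0, -0.4], [0, 0, -0.5], [0, 0, -0.6], [0, 0, -0.7], [0, 0, -0.7], [0, 0, -0.7], [0, 0, -0.7]], turn=[[0, 0, 0], [0, 0, 0], [0, 0, 0], [0, 0, 0], [0, 0, 0], [0, 0, 0], [0, 0, 0], [0, 0, 0], [0, 0, 0], [0, 0, 0]], jaw=[40, 40, 40, 40, 40, 40, 40, 40, 40, 40])

```text
time_s: 29.05
tcp_pos: [572.8, 327.2, 9.2]
tool_rot: [0.628, 0.778, -0.0, 0.0]
force: [-4.0, -1.0, 3.4]
opening: 50.7
```

Run:
```python
from h import *
p,R=tool(); s=get_state();print(p,s["opening"],s["force"])
for n in("side","scene"):
    im=capture(n); cv2.imwrite(f"pics/{n}15.png",im[:,:,::-1])
a=cv2.imread("pics/side15.png")[140:220,290:390];b=cv2.imread("pics/scene15.png")[150:230,380:480]
cv2.imwrite("pics/m15.png",np.hstack([cv2.resize(x,None,fx=4,fy=4,interpolation=cv2.INTER_CUBIC) for x in(a,b)]))
```

```text
[572.77069141 327.2393863    9.21299984] 50.7398169000723 [-4.01145462 -1.01373797  3.37455966]
```

View pics/m15.png

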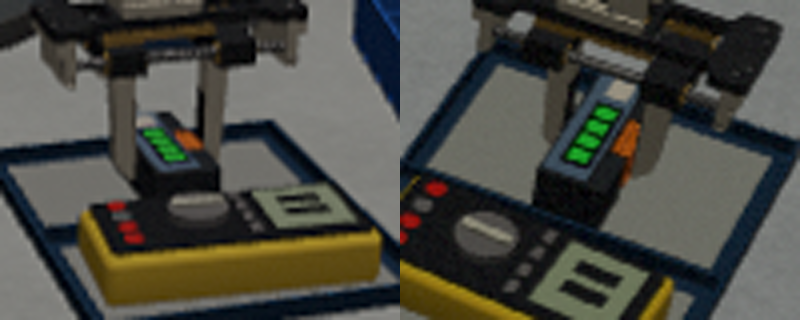

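Emit:
arm_command(delta_pos=[[0, 0, -0.1], [0, 0, -0.1], [0, 0, -0.1], [0, 0, -0.1], [0, 0, -0.1], [0, 0, -0.1], [0, 0, -0.1], [0, 0, -0.1], [0, 0, -0.1], [0, 0, -0.1]], turn=[[0, 0, 0], [0, 0, 0], [0, 0, 0], [0, 0, 0], [0, 0, 0], [0, 0, 0], [0, 0, 0], [0, 0, 0], [0, 0, 0], [0, 0, 0]], jaw=[40, 40, 48, 54, 58, 62, 66, 70, 80, 90])

```text
time_s: 30.4
tcp_pos: [571.3, 326.9, 6.7]
tool_rot: [0.628, 0.778, -0.002, -0.001]
force: [-0.2, 0.7, 0.5]
opening: 79.8
```

Run:
```python
from h import *
p,R=tool(); s=get_state();print(p,s["opening"],s["force"])
for n in("side","wrist"):
    im=capture(n); cv2.imwrite(f"pics/{n}16.png",im[:,:,::-1])
```

```text
[571.30401364 326.8523239    6.67136651] 79.83698273679023 [-0.18583315  0.68645777  0.45862112]
```

View pics/wrist16.png

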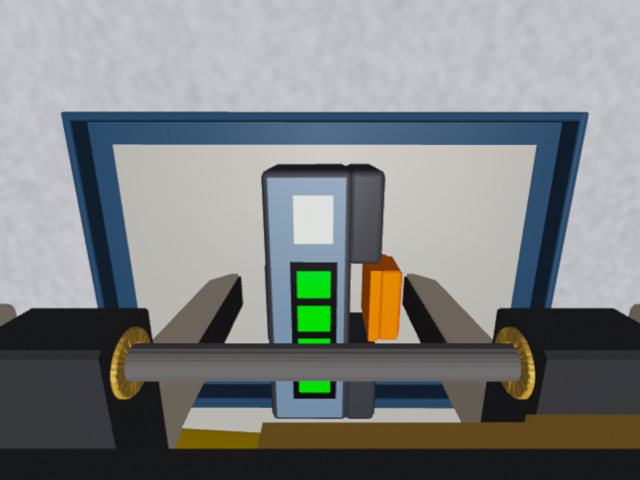

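Released and lying flat, four bars up. Open fully and retreat straight up.

Emit:
arm_command(delta_pos=[[0, 0, 0], [0, 0, 0.5], [0, 0, 2], [0, 0, 4], [0, 0, 7], [0, 0, 10], [0, 0, 13], [0, 0, 16], [-3, 0, 19], [-6, 0, 22]], turn=[[0, 0, 0], [0, 0, 0], [0, 0, 0], [0, 0, 0], [0, 0, 0], [0, 0, 0], [0, 0, 0], [0, 0, 0], [0, 0, 0], [0, 0, 0]], jaw=[100, 100, 100, 100, 100, 100, 100, 100, 100, 100])

```text
time_s: 31.75
tcp_pos: [512.2, 327.1, 229.8]
tool_rot: [0.629, 0.778, 0.0, 0.0]
force: [-0.7, 0.2, -0.2]
opening: 93.1
```

Run:
```python
from h import *
p,R=tool(); s=get_state();print(p,s["opening"],s["force"],s["time_s"])
for n in("side","scene","wrist"):
    im=capture(n); cv2.imwrite(f"pics/{n}17.png",im[:,:,::-1])
zoom("pics/side17.png","pics/side17z.png",270,150,180,200,3,[])
zoom("pics/scene17.png","pics/scene17z.png",230,150,260,195,3,[])
```

```text
[512.19798073 327.10019868 229.83902606] 93.0988751495665 [-0.73586307  0.15356798 -0.20122401] 31.75
```

View pics/side17z.png

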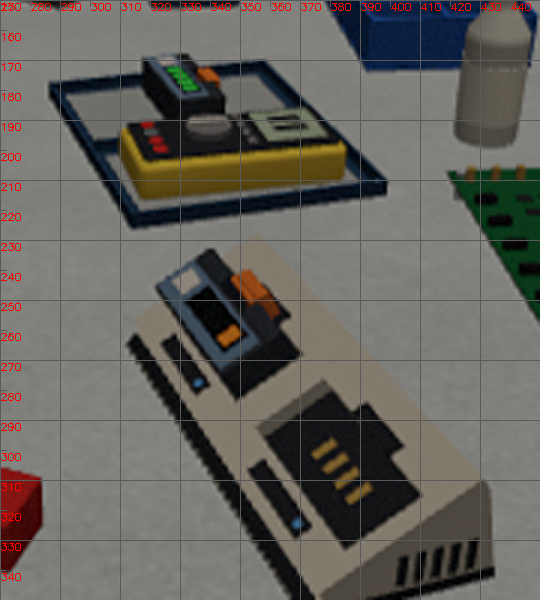

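View pics/scene17z.png

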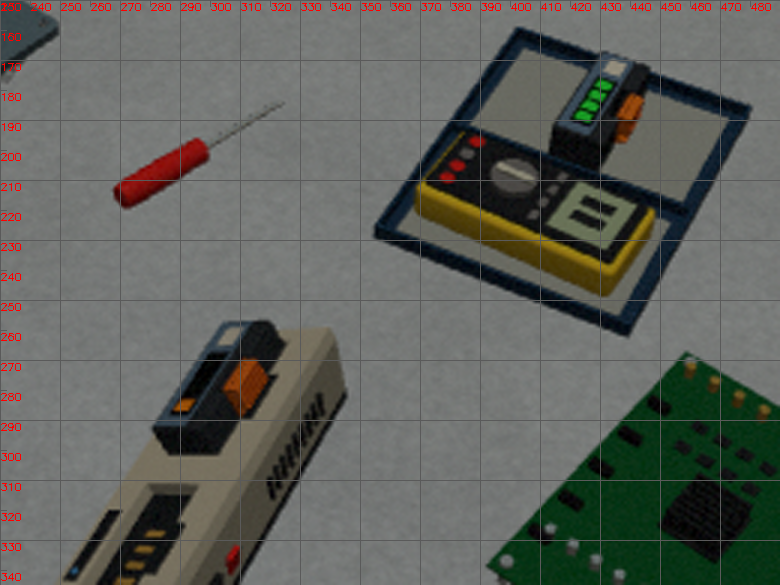

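View pics/wrist17.png

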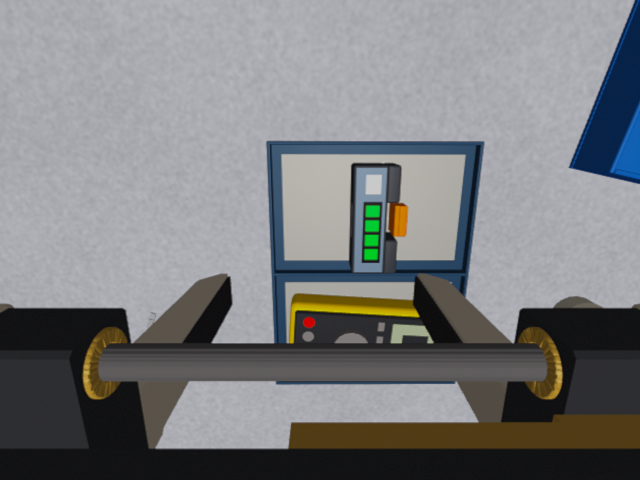

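Run:
```python
from h import *
zoom("pics/wrist17.png","pics/w17z.png",260,130,230,150,3,[])
zoom("pics/scene17.png","pics/s17z.png",400,155,80,70,9,[])
```

```text
(no output)
```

View pics/w17z.png

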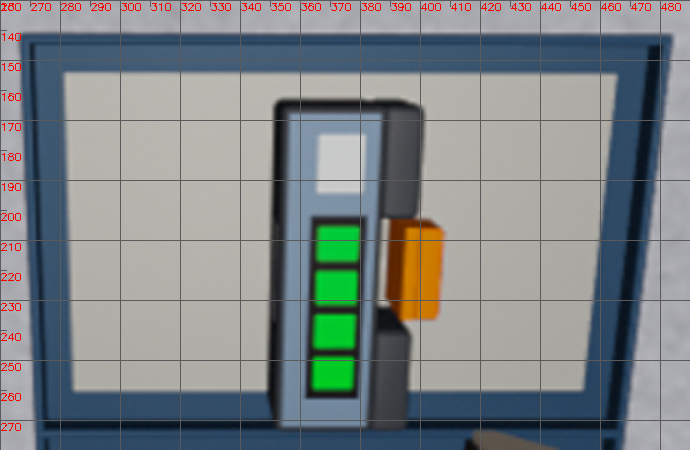

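View pics/s17z.png

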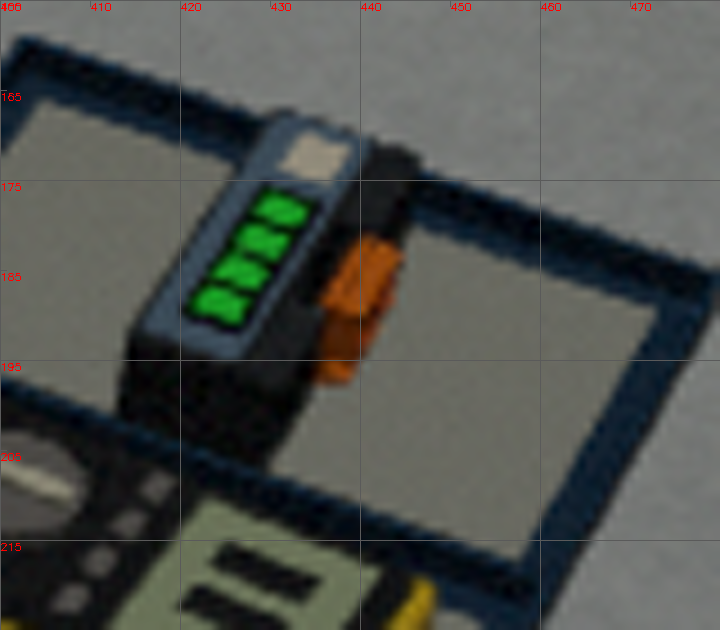

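Emit:
arm_command(delta_pos=[[1, -2, 0], [2, -5, 0], [3, -8, 0], [4, -11, 0], [5, -14, 0], [6, -15, -2], [6, -15, -4], [6, -15, -4], [6, -15, -4], [6, -15, -4]], turn=[[0, 0, 0], [0, 0, 0], [0, 0, 0], [0, 0, 0], [0, 0, 0], [0, 0, 0], [0, 0, 0], [0, 0, 0], [0, 0, 0], [0, 0, 0]], jaw=[100, 100, 100, 100, 100, 100, 100, 100, 100, 100])

```text
time_s: 33.15
tcp_pos: [573.4, 177.1, 188.4]
tool_rot: [0.628, 0.778, 0.0, 0.001]
force: [0.4, -0.7, 0.4]
opening: 93.2
```

Run:
```python
from h import *
im=capture("wrist"); cv2.imwrite("pics/wrist18.png",im[:,:,::-1])
zoom("pics/wrist18.png","pics/w18z.png",200,0,240,190,3,[])
print(get_state()["time_s"])
```

```text
33.2
```

View pics/w18z.png

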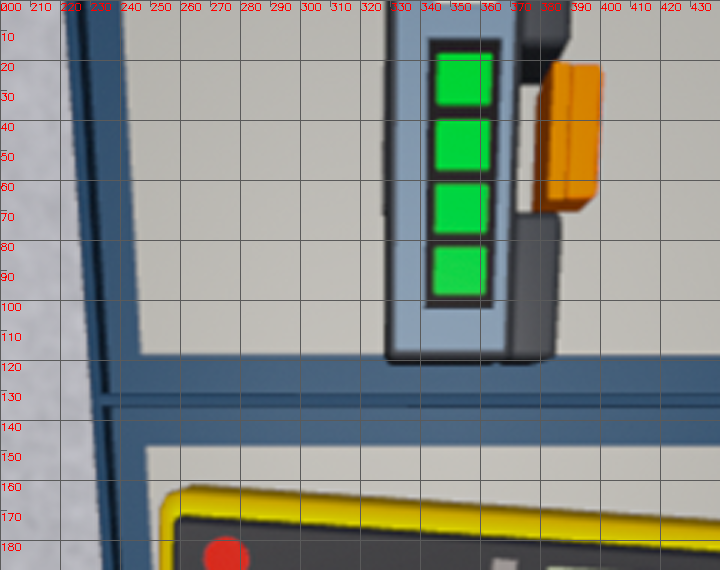

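Run:
```python
from workcell import *
print(sign_off(), get_state()["time_s"])
```

```text
the job is handed in; nothing more can be done
the job is handed in; nothing more can be done
```

The charged pack (four green bars) is out of its bay. It lies flat, gauge up, in the empty +y half of the tray, and I handed the job in at about 33 s of the 48 s limit.

**How it went**
- **First grasp:** this failed. The fingertips are about 20 mm shorter than the stated 17 mm ahead of the TCP, in the pictures and in where they made contact. I closed too high and slipped off the pack's top edge. Nothing was displaced.
- **Second grasp:** I went about 21 mm deeper and the tab pressed home (opening 50.7 mm). The pack lifted straight out and showed as roughly 4 N of weight on the wrist.
- **Placing:** I lowered it until the floor contact showed at about 3 N, went about 1 mm further, then opened and backed off.

**Last checks**
- **Pack:** it sits on the tray floor, roughly 9 mm clear of the divider and 12 mm or more from the far wall. Its tab has sprung out and the gripper is not touching it.
- **Other things:** the bay is empty, the amber-bar pack is still latched in its own bay, and the meter has not visibly moved. I did not touch the red and purple look-alikes.
- **Disagreement:** the cameras differed by up to about 10 mm on where the tray lies along y. I shifted the placing 8 mm towards the divider before lowering, and the last wrist picture shows the pack inside the half.
- **Forces:** none that I read went above about 6 N, but I only saw the value at the end of each move.

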